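Load a bound flute piece into the curing lamp and set its timer wheel

TASK

The flute piece with the thread binding is ready for curing: draw it out of the drying rack and slide it along the curing lamp's loading rail, bound end first, until it rests against the depth stop inside, without pushing the stop out of its setting. Roll the timer's thumbwheel on to 5. Leave the piece lying on the rail, and leave the other flute pieces and the bench things where they are.

Things in the scene. Friction and masses are not known exactly. Their poses are not given: they have to be found in the camera images.
- bound_piece: The flute piece to cure: round bamboo tube, 180 mm long, 24 mm across, 56 to 98 g; a grey ribbed thread binding, 33 mm long and 1 mm proud, at one end only. Origin at its middle on its axis; its y axis runs along it, bound end at -y. Starts in one of the rack's bays, bound end sticking out 60 mm.
- bound_piece_head (a point): Centre of the end face of the bound end (90 mm from the middle, at -y).
- bound_piece_tail (a point): Centre of the end face of the plain end.
- holed_piece: A bystander flute piece of the same size in another bay, without binding, with three finger holes. Same axes.
- blow_piece: A bystander flute piece of the same size in another bay, without binding, with one blow hole. Same axes.
- rack: Low wooden drying rack, fixed: 204 (x) by 125 (y) by 64 mm high, roofed, closed at the back, mouth on its -y side; origin at the centre of its underside. Three bays at x = -62, 0, 62 mm; in each a V rail carries a piece along y, its axis 34 mm above the bench, 120 mm deep inside: it comes out only straight along -y. Things up to 22 mm high stand on the rear half of the roof.
- lamp: White tunnel curing lamp, fixed: 176 (x) by 150 (y) by 95 mm high; origin at the centre of its underside. Its tunnel runs along y at x = -40 mm, open only on the +y face; mouth 60 mm wide, 14 to 72 mm above the bench. The timer wheel stands out of its top at x = +42 mm.
- mouth (a point): In the plane of the tunnel's mouth, on the axis of a piece lying on the rail (44 mm above the bench); axes as the lamp's.
- rail_end (a point): Outer end of the lamp's loading rail, 160 mm from the mouth along the lamp's +y, on the axis of a piece lying on it (44 mm above the bench). The rail is a shallow V, 18 mm wide, that carries a piece along the lamp's y from here to inside the tunnel; it is narrower than the piece, so fingers can straddle it. Its foot plate here is 44 mm wide, 4 mm thick.
- stop_face (a point): Centre of the depth stop's flat face in the tunnel, on the axis of a piece lying on the rail; faces the lamp's +y. Set for each batch 60 to 85 mm behind the mouth and clamped by a knurled screw (20 mm across, 10 mm high, centred 5 mm behind the face) seen on the lamp's top. Gives way only above about 35 N.
- timer (a joint): Angle of the timer's thumbwheel (rad): setting x 0.628, settings 0 to 9; 5 is 3.14. Grows as the wheel's top rolls to the lamp's +x. The number on top of the white drum, beside the steel index post, is the setting (read from the lamp's -x side). Clicks with about 2 N at the rim: past half a step it clicks on by itself, short of it falls back. Starts at 1, 2 or 3.
- wheel_axis (a point): On the wheel's axle (along the lamp's y, 78 mm above the bench, 17 mm below the lamp's top), at the middle of the black cogs: ten, 22 mm wide, 4.4 mm thick, round tips 34 mm from the axle, hub radius 24 mm. At each setting there is a gap on top, a cog 18 degrees either side. White number drum, 26 mm radius, 17 mm wide, centred 20 mm to -y; index post 33 mm to -y, tip 36 mm above the axle.
- brush_pot: Bystander: white cup of brushes, 68 mm across, 75 mm high, 141 mm with the brushes.
- thread_spool: Bystander: spool of thread, 54 mm across, 50 mm high.
- lacquer_jar: Bystander: amber glass jar, 48 mm across, 70 mm high.
- whetstone: Bystander: grey stone, 50 by 150 by 25 mm, beyond the lamp's -y side.
- carving_knife: Bystander: round-handled carving tool, 170 mm long.
Mind the look-alikes: they are no part of the job. Several things have the shape of the bound_piece; the one meant has the colours described above.

How it is judged:
At the end, for the whole second after the job is handed in: The bound piece lies at rest on the lamp's rail (within 6 mm of its line, 0.06 rad), bound end inside and within 4 mm of the depth stop's face; the stop is within 3 mm of where it was set; the timer wheel has clicked in at 5 (3.14, within 0.14 rad); nothing is held (y of bound_piece_head in the frame of stop_face between -0.003 and 0.004 m and x of bound_piece_head in the frame of stop_face between -0.006 and 0.006 m and z of bound_piece_head in the frame of stop_face between -0.006 and 0.006 m and angle between the y axis of bound_piece and the y axis of lamp, either way round below 0.06 rad and linear speed of bound_piece below 0.02 m/s and value of joint timer between 3 and 3.28 rad and distance of stop_face from where it was at the start of the episode below 0.003 m); the robot touches nothing.
It fails at once if the depth stop is pushed out of its setting (distance of stop_face from where it was at the start of the episode above 0.004 m).
It fails at once if another flute piece is disturbed (distance of any of holed_piece, blow_piece from where it was at the start of the episode above 0.02 m).
It fails at once if a bench thing is knocked away (distance of any of brush_pot, thread_spool, lacquer_jar, whetstone, carving_knife from where it was at the start of the episode above 0.04 m).
It also fails if it takes over 58 s, if anything falls off the work surface, if the arm or the gripper's body presses on something with over 40 N, if the wrist force passes 120 N, or if a joint passes its speed limit or range.

ROBOT

A 7-joint arm with a two-finger parallel gripper is mounted at the origin on the work surface. World frame = base frame: x ahead of the robot, y to its left, z up, the work surface at z = 0. Lengths are in m, angles in rad, forces in N, time in s.
With the tool pointing down it reaches from about 0.425 to 0.875 m from the base axis. Payload 4.7 kg.
Tool frame: the origin (TCP) lies midway between the tips of the shut fingers; the grasp point (between the pads) lies 19 mm behind it; z points along the fingers, y is the direction in which the jaws open and shut (so a half turn about z gives the same grasp; the last joint's range is limited). The gripper opens to 87 mm and grips with 3 to 60 N. Pads are 19 mm wide; open, the fingers measure 117 mm over their backs; the gripper's body (75 mm by 190 mm) begins 51 mm behind the grasp point.
Start: joints at [-1.195, 0.321, -0.07, 1.45, 0.023, 1.371, -0.057], TCP at [0.23, 0.608, 0.223] pointing down, gripper open.
Joint ranges: [-2.86, 2.86], [-0.3, 2.09], [-1.38, 1.24], [0.06, 2.45], [-1.56, 4.7], [0.09, 2.05], [-2.69, 2.69]. Speed limits (rad/s): [2.57, 2.57, 3.14, 3.14, 3.14, 3.14, 3.14].

INTERFACE

Orientations are given as a 3x3 rotation matrix whose columns are the frame's x, y, z axes.
In Python, from station import manip gives the robot as it stands. The module is installed in compiled form; this text tells all that it offers.
- The arm moves only by the tool move_arm, never from a script. Its argument "series" is a list that holds one entry, the list of rows, each a list of 7 numbers: the closure in counts, from 0 (fully open) to 255 (shut), then the shift along the tool's x, y, z in m, then the turn, a rotation vector about the tool's x, y, z in degrees. In form: [[[jaw, dx, dy, dz, ax, ay, az], ...]]. A call has 1 to 20 rows; each row shifts and turns the pose as measured when the row begins, along the tool's axes as they then stand; what a row does not reach is not made up. A row lasts 1/8 s, in which the tool goes at most 62.5 mm and 10.7 degrees, less where a joint would pass 70% of its speed; a pose out of reach is approached as far as the arm can. A call with a gripper value outside its range is refused whole. The fingers move at their own pace and stop on an object; the grip force is fixed at half the most. Time passes only in rows, so rows that do not move let the fingers close. It gives the time, the measured TCP pose, the force and the opening at its end, in the units of the state.
- manip.sense(): the state, without advancing time (a new reading comes with each control period).
- manip.get_image(name): name is "scene" or "top" or "wrist"; returns a dict with "frame" (480x640x3 uint8, red, green, blue), "fx", "fy", "cx", "cy" (pixels), "R" (3x3) and "t" (3): a world point X has camera coordinates R X + t; the wrist camera has in their place "tool_from_camera" (4x4, takes a point from camera to tool coordinates, whose origin is the TCP and whose axes are the flange's). Camera axes: x right, y down, z forward; pixel columns grow to the right and rows downward; lengths in m; the calibration is good to about 2 mm. The wrist camera is an equidistant fisheye: a pixel r from the principal point sees the ray r / f radians off the axis. A picture is of the moment at which its call begins: read the wrist's pose just before it. There is no depth.
- manip.finish_job(): hands the job in, once; it reports no verdict.
Trained networks look in a picture, given as the dict that the camera call returned (one of the last four; its "shot" number tells which), for a name from the list of things; names that differ only in an ending like _2 or _b are one class to them, and where a whole thing is asked for, a point or a joint stands for the part that bears it (a point fixed in the world has none). Each returns a list of dicts, best first, with "score" (0 to 1); they miss things now and then, are a little off and sometimes report something else, mostly with a low value. They report only what shows in the picture. A call takes as long as a camera call. They do not tell look-alikes from the thing itself.
- manip.outline_of(label, picture): "pixels" (480x640 bool, what is visible of it) and "bbox" ([centre column, centre row, width, height] as shares, 0 to 1, of the picture: columns of its width, rows of its height, round what is visible of it).
- manip.pinpoint(label, picture): "centre" ([row, column] as shares, 0 to 1, of the picture: columns of its width, rows of its height: a listed point, or the origin of a listed thing).
The state is a dict: "clock": time; "joint_pos": joint angles; "dq": joint speeds; "joint_torque": joint torques, N m; "position": TCP position; "orientation": TCP orientation; "wrist_force": force on the tool from outside, world axes, zero at the start; "moment": the same for the moment, N m; "finger_gap": finger opening in m.
Only numpy, scipy, OpenCV 4.12 (cv2) and the standard library are available. Lean on these libraries where they do the work, as an engineer would, in place of code of your own. Each camera call takes 0.05 s, during which the arm holds its last target.

## Working session

There is one attempt and no reset: what is moved stays moved. The work goes in short steps, Python scripts to look and compute and a tool call to move; the robot and the scene stay as the last step left them, time stands still between calls to the robot, and variables do not carry over. Pictures are saved under pics/ and viewed, and the job is handed in when it is done.

Besides the shell and the picture viewer there is one more tool, called after ">>>" as a command line: name --argument value ..., lists and objects as JSON in quotes. move_arm: Moves the arm, as the interface text tells. Its arguments: {"type":"object","properties":{"series":{"type":"array","items":{"type":"array","items":{"type":"array","items":{"type":"number"}}}}},"required":["series"]}

```bash
mkdir -p pics; ls
cat > h.py <<'E'
import numpy as np, cv2
from station import manip
def grab(n,fn=None):
    s=manip.sense(); p=manip.get_image(n)
    if fn: cv2.imwrite('pics/'+fn,p['frame'][:,:,::-1])
    return s,p
E
python3 - <<'E'
from h import *
s=manip.sense(); print({k:np.round(v,3).tolist() for k,v in s.items()})
for n in ['scene','top','wrist']:
    s,p=grab(n,n+'0.png'); print({k:(np.round(v,4).tolist() if k!='frame' else v.shape) for k,v in p.items()})
E
```

```text
pics
{'clock': 0.0, 'joint_pos': [-1.195, 0.322, -0.07, 1.452, 0.023, 1.371, -0.057], 'dq': [-0.001, 0.0, -0.002, -0.001, -0.0, -0.0, -0.002], 'joint_torque': [0.001, -49.128, -0.403, -31.252, -0.064, 0.044, 0.0], 'position': [0.23, 0.607, 0.221], 'orientation': [[-0.935, 0.354, -0.001], [0.354, 0.935, -0.002], [-0.0, -0.002, -1.0]], 'wrist_force': [0.331, -0.41, 1.071], 'moment': [-0.025, -0.012, 0.065], 'finger_gap': 0.087}
{'frame': (480, 640, 3), 'fx': 515.0249, 'fy': 515.0249, 'cx': 320.2982, 'cy': 242.2692, 'R': [[-0.0774, 0.997, -0.0017], [0.6302, 0.0476, -0.775], [-0.7726, -0.061, -0.632]], 't': [0.1044, -0.2568, 1.6855], 'shot': 1}
{'frame': (480, 640, 3), 'fx': 484.0896, 'fy': 484.0896, 'cx': 327.2474, 'cy': 238.733, 'R': [[0.0114, -0.9999, -0.0006], [-0.9776, -0.011, -0.2102], [0.2102, 0.003, -0.9777]], 't': [-0.0395, 0.5271, 0.9538], 'shot': 2}
{'frame': (480, 640, 3), 'fx': 371.6483, 'fy': 371.6483, 'cx': 322.089, 'cy': 236.4724, 'tool_from_camera': [[0.0002, -0.9539, -0.3, 0.0832], [1.0, -0.0001, 0.0008, 0.0009], [-0.0008, -0.3, 0.9539, -0.1617], [0.0, 0.0, 0.0, 1.0]], 'shot': 3}
```

View pics/scene0.png

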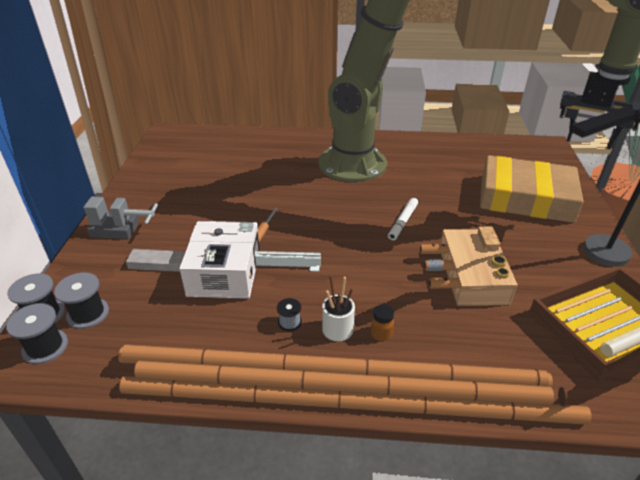

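View pics/top0.png

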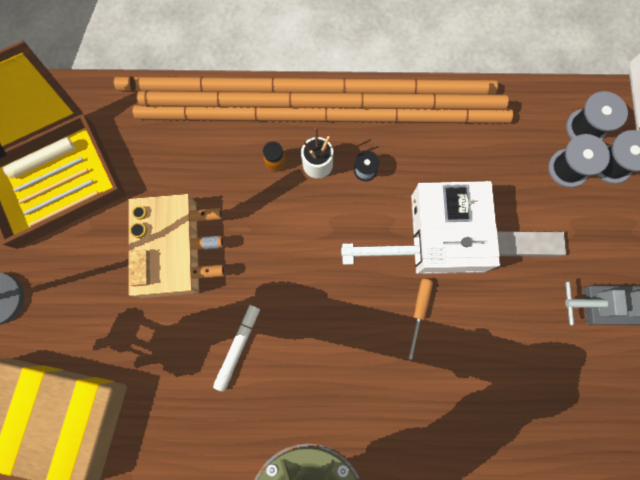

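View pics/wrist0.png

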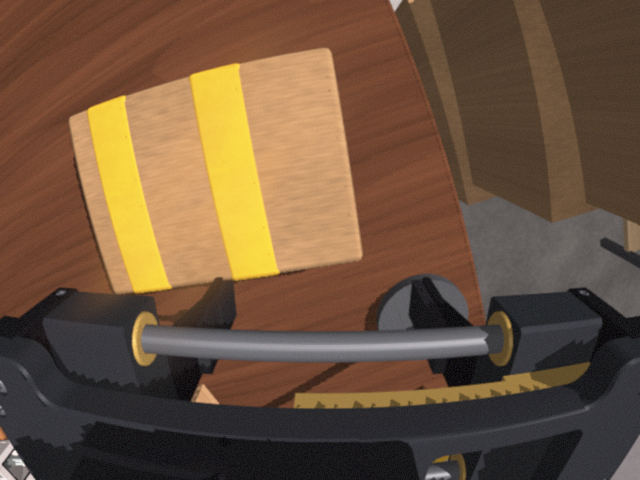

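The scene shows the bound (grey) piece in the middle bay, about (209,242) in the top view. The lamp rail runs from (345,254) to (415,250), and the clamp screw is at (466,242). Next I'll measure positions.

```bash
cat >> h.py <<'E'
def ray(p,rc,s=None):
    v=np.array([(rc[1]*640-p['cx'])/p['fx'],(rc[0]*480-p['cy'])/p['fy']])
    if 'R' in p:
        R=p['R'];d=R.T@np.array([v[0],v[1],1]);return -R.T@p['t'],d/np.linalg.norm(d)
    th=np.hypot(*v);d=np.array([*(v/max(th,1e-9)*np.sin(th)),np.cos(th)])
    T=p['tool_from_camera'];Rw=np.array(s['orientation'])
    return Rw@T[:3,3]+np.array(s['position']),Rw@T[:3,:3]@d
def tri(rs):
    A=0;b=0
    for o,d in rs:
        M=np.eye(3)-np.outer(d,d);A=A+M;b=b+M@o
    X=np.linalg.solve(A,b); return X,max(np.linalg.norm((np.eye(3)-np.outer(d,d))@(X-o)) for o,d in rs)
def atz(r,z): o,d=r;return o+d*(z-o[2])/d[2]
def px(p,X,s=None):
    if 'R' in p:
        c=p['R']@X+p['t'];return p['cx']+p['fx']*c[0]/c[2],p['cy']+p['fy']*c[1]/c[2]
    T=p['tool_from_camera'];Rw=np.array(s['orientation'])
    c=T[:3,:3].T@(Rw.T@(np.array(X)-s['position'])-T[:3,3])
    th=np.arctan2(np.hypot(c[0],c[1]),c[2]);u=c[:2]/np.hypot(c[0],c[1])*th*p['fx'];return p['cx']+u[0],p['cy']+u[1]
E
python3 - <<'E'
from h import *
s,a=grab('scene');s,b=grab('top')
for n in ['bound_piece','bound_piece_head','bound_piece_tail','holed_piece','blow_piece','rack','lamp','mouth','rail_end','stop_face','wheel_axis','brush_pot','thread_spool','lacquer_jar','carving_knife']:
    pa=manip.pinpoint(n,a)[:2];pb=manip.pinpoint(n,b)[:2]
    for q in pa:
        for r in pb:
            X,e=tri([ray(a,q['centre']),ray(b,r['centre'])])
            print(n,np.round(X,3),'err%.4f'%e,round(q['score'],2),round(r['score'],2))
for nm,p in(('scene',a),('top',b)):
    cv2.imwrite('pics/z_%s.png'%nm,cv2.resize(p['frame'][170:320,150:550] if nm=='scene' else p['frame'][160:310,100:520],None,fx=1.9,fy=1.9,interpolation=cv2.INTER_CUBIC)[:,:,::-1])
E
```

```text
bound_piece [ 0.316  0.261 -0.149] err0.0729 0.78 0.93
bound_piece [0.518 0.279 0.034] err0.0011 0.78 0.69
bound_piece [ 0.428 -0.089  0.075] err0.2590 0.58 0.93
bound_piece [ 0.593 -0.026  0.231] err0.2648 0.58 0.69
bound_piece_head [0.223 0.188 0.016] err0.0031 0.7 0.9
bound_piece_head [0.492 0.153 0.2  ] err0.0056 0.7 0.71
bound_piece_head [ 0.199  0.257 -0.258] err0.0047 0.57 0.9
bound_piece_head [0.528 0.197 0.034] err0.0004 0.57 0.71
bound_piece_tail [0.391 0.12  0.018] err0.0055 0.65 0.7
bound_piece_tail [ 0.417  0.233 -0.118] err0.0990 0.41 0.7
holed_piece [0.457 0.276 0.03 ] err0.0002 0.62 0.76
blow_piece [0.576 0.284 0.042] err0.0045 0.54 0.66
lamp [ 0.562 -0.295  0.006] err0.0006 0.83 0.97
mouth [ 0.511 -0.228  0.047] err0.0055 0.74 0.83
rail_end [ 0.552 -0.036 -0.183] err0.0336 0.68 0.82
rail_end [ 0.573 -0.167 -0.078] err0.1738 0.68 0.69
rail_end [ 0.509 -0.065  0.04 ] err0.0008 0.65 0.82
rail_end [ 0.517 -0.176  0.088] err0.1171 0.65 0.69
wheel_axis [ 0.6   -0.291  0.076] err0.0022 0.78 0.79
brush_pot [ 0.717 -0.005 -0.002] err0.0010 0.65 0.92
thread_spool [ 0.697 -0.123 -0.002] err0.0018 0.78 0.95
lacquer_jar [0.715 0.086 0.   ] err0.0025 0.81 0.96
carving_knife [ 0.366 -0.229 -0.009] err0.0034 0.74 0.63
```

```bash
cat >> h.py <<'E'
from scipy.spatial.transform import Rotation as Ro
def Rt(psi,tilt=0):
    # tool y along (cos psi, sin psi), z down ; 
    y=np.array([np.cos(psi),np.sin(psi),0]);z=np.array([0,0,-1.]);x=np.cross(y,z)
    return np.column_stack([x,y,z])
def plan(P,R,jaw,n,s=None,vmax=.06):
    s=s or manip.sense();p=np.array(s['position']);A=np.array(s['orientation'])
    w=Ro.from_matrix(A.T@R).as_rotvec()
    out=[]
    for k in range(n):
        Ak=A@Ro.from_rotvec(w*k/n).as_matrix()
        out.append([jaw]+np.round(Ak.T@(np.array(P)-p)/n,4).tolist()+np.round(np.degrees(w)/n,2).tolist())
    print(str(out).replace(' ',''))
E
python3 - <<'E'
from h import *
plan([0.52,0.17,0.25],Rt(0.0),110,9)
E
```

```text
[[110,-0.0473,-0.0341,-0.003,0.0,-0.0,7.7],[110,-0.0515,-0.0275,-0.003,0.0,-0.0,7.7],[110,-0.0547,-0.0203,-0.003,0.0,-0.0,7.7],[110,-0.0569,-0.0128,-0.003,0.0,-0.0,7.7],[110,-0.0581,-0.0051,-0.003,0.0,-0.0,7.7],[110,-0.0583,0.0028,-0.003,0.0,-0.0,7.7],[110,-0.0574,0.0105,-0.003,0.0,-0.0,7.7],[110,-0.0555,0.0181,-0.003,0.0,-0.0,7.7],[110,-0.0525,0.0254,-0.003,0.0,-0.0,7.7]]
```

View pics/z_top.png

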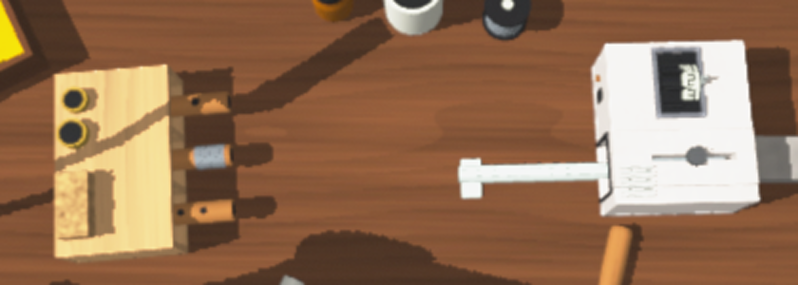

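View pics/z_scene.png

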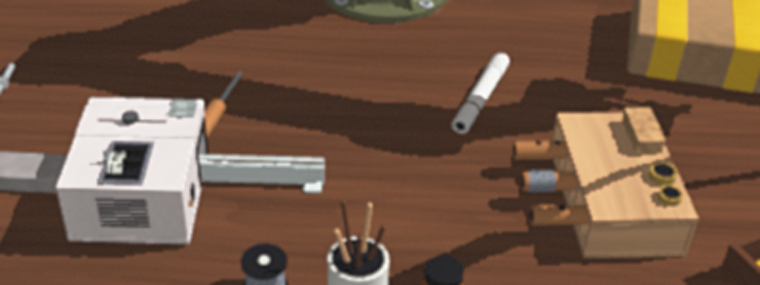

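>>> move_arm --series '[[[110,-0.047,-0.034,-0.003,0,0,7.7],[110,-0.0515,-0.0275,-0.003,0,0,7.7],[110,-0.0547,-0.02,-0.003,0,0,7.7],[110,-0.057,-0.013,-0.003,0,0,7.7],[110,-0.058,-0.005,-0.003,0,0,7.7],[110,-0.058,0.003,-0.003,0,0,7.7],[110,-0.0574,0.0105,-0.003,0,0,7.7],[110,-0.0555,0.018,-0.003,0,0,7.7],[110,-0.0525,0.0254,-0.003,0,0,7.7]]]'

```text
clock: 2.88
position: [0.5184, 0.1588, 0.2497]
orientation: [[0.028, 1.0, 0.002], [1.0, -0.028, 0.006], [0.006, 0.002, -1.0]]
wrist_force: [0.9, 0.6, 1.1]
finger_gap: 0.0493
```

Run:
```python
from h import *
s,p=grab('wrist','w1.png')
print(s['clock'],s['position'],s['orientation'],s['finger_gap'])
for n in ['bound_piece','bound_piece_head','holed_piece','blow_piece','rack']:
    for q in manip.pinpoint(n,p)[:3]: print(n,round(q['score'],2),np.round(np.array(q['centre'])*[480,640],1),np.round(atz(ray(p,q['centre'],s),.034),4))
```

```text
2.875 [0.51844889 0.15884223 0.24974976] [[ 0.02837066  0.99959609  0.00166449]
 [ 0.9995812  -0.02837966  0.00565932]
 [ 0.00570427  0.00150324 -0.9999826 ]] 0.049268598339020565
bound_piece_head 0.69 [253.  478.5] [0.6972 0.1005 0.034 ]
bound_piece_head 0.61 [192.5  85.2] [0.2376 0.1885 0.034 ]
bound_piece_head 0.57 [172.2 327.4] [0.5253 0.194  0.034 ]
rack 0.87 [ 60.9 309.2] [0.5103 0.3086 0.034 ]
```

View pics/w1.png

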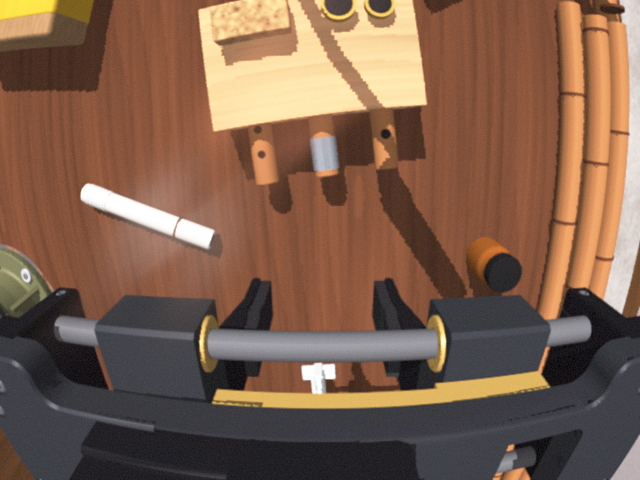

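Run:
```python
from h import *
s,p=grab('wrist');_,t=grab('top')
def seg(p,box):
    x0,y0,x1,y1=box
    hsv=cv2.cvtColor(p['frame'],cv2.COLOR_RGB2HSV)
    m=((hsv[...,1]<90)&(hsv[...,2]>90)).astype(np.uint8); k=np.zeros_like(m);k[y0:y1,x0:x1]=m[y0:y1,x0:x1]
    n,l,st,c=cv2.connectedComponentsWithStats(k);i=1+np.argmax(st[1:,4]);print(st[i],c[i]);return np.argwhere(l==i),c[i]
for nm,p_,box in(('w',p,(300,115,350,190)),('t',t,(190,225,235,262))):
    pix,c=seg(p_,box)
    W=np.array([atz(ray(p_,((r+.5)/480,(q+.5)/640),s),.036) for r,q in pix])[:,:2]
    m=W.mean(0);u,sv,vt=np.linalg.svd(W-m);a=(W-m)@vt.T
    print(nm,m,vt[0],np.degrees(np.arctan2(vt[0][0],vt[0][1])),'len',np.ptp(a[:,0]),'wid',np.ptp(a[:,1]))
    r=ray(p_,((c[1]+.5)/480,(c[0]+.5)/640),s)
    if nm=='w': rw=r
    else: print(tri([rw,r]))
# roof front edge
for a in [(216,128),(425,104),(201,12),(412,-4)]:
    print('roof',a,atz(ray(p,(a[1]/480,a[0]/640),s),.064))
for a in [(263,182),(387,165),(250,128),(316,120)]:
    print('pc',a,atz(ray(p,(a[1]/480,a[0]/640),s),.034))
cv2.imwrite('pics/w1z.png',cv2.resize(p['frame'][80:200,180:440],None,fx=3,fy=3,interpolation=cv2.INTER_CUBIC)[:,:,::-1])
```

```text
[312 138  29  37 878] [326.18109339 156.49316629]
w [0.5227548  0.21301816] [ 0.08070063 -0.99673839] 175.37116110602847 len 0.03516696709564435 wid 0.02661415324665168
[209 244  10   5  21] [213.9047619  245.52380952]
t [0.51329589 0.20577307] [-0.23098322 -0.97295773] -166.64503520741343 len 0.02103277224299993 wid 0.007264636912326157
(array([0.52107462, 0.21170092, 0.00672317]), np.float64(0.002306493461567031))
roof (216, 128) [0.41850069 0.24757845 0.064     ]
roof (425, 104) [0.61595679 0.2662159  0.064     ]
roof (201, 12) [0.4056924  0.36482009 0.064     ]
roof (412, -4) [0.60654931 0.37401095 0.064     ]
pc (263, 182) [0.4566519  0.18899553 0.034     ]
pc (387, 165) [0.58447186 0.20407917 0.034     ]
pc (250, 128) [0.44579256 0.24539227 0.034     ]
pc (316, 120) [0.51285391 0.25071598 0.034     ]
```

View pics/w1z.png

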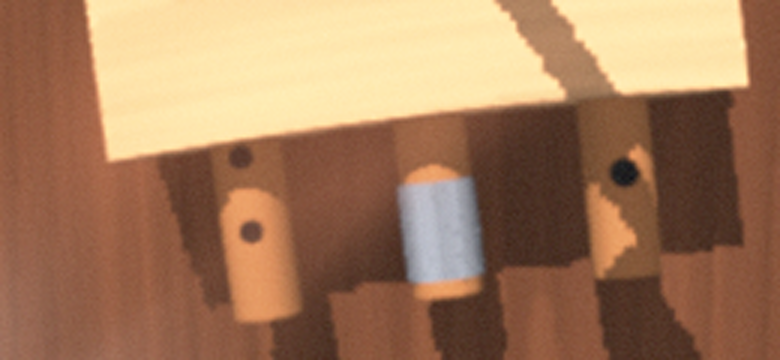

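Run:
```python
from h import *
s=manip.sense()
plan([0.5207,0.2325,0.12],Rt(np.radians(5.5)),110,4)
```

```text
[[110,0.0174,0.0006,0.0324,0.01,-0.07,-1.67],[110,0.0174,0.0011,0.0323,0.01,-0.07,-1.67],[110,0.0174,0.0016,0.0323,0.01,-0.07,-1.67],[110,0.0174,0.0021,0.0323,0.01,-0.07,-1.67]]
```

>>> move_arm --series '[[[110,0.0174,0.0006,0.0324,0,-0.07,-1.7],[110,0.0174,0.001,0.0323,0,-0.07,-1.7],[110,0.0174,0.0016,0.0323,0,-0.07,-1.7],[110,0.0174,0.002,0.0323,0,-0.07,-1.7],[110,0,0,0,0,0,0]]]'

```text
clock: 3.9
position: [0.5171, 0.2422, 0.1175]
orientation: [[-0.116, 0.993, 0.002], [0.993, 0.116, 0.003], [0.003, 0.002, -1.0]]
wrist_force: [-0.6, -0.4, -0.3]
finger_gap: 0.0494
```

Run:
```python
from h import *
s,p=grab('wrist','w2.png')
print(s['position'])
plan([0.5207,0.2325,0.015],Rt(np.radians(5.5)),110,3)
for X in [(0.5243,.195,.034),(0.5207,.2325,.034)]: print(px(p,np.array(X),s))
```

```text
[0.51707166 0.24219896 0.11748187]
[[110,-0.0032,0.0002,0.0348,0.09,-0.07,0.35],[110,-0.0032,0.0003,0.0348,0.09,-0.07,0.35],[110,-0.0031,0.0003,0.0348,0.09,-0.07,0.35]]
(np.float64(323.9271716573608), np.float64(306.77556936035853))
(np.float64(325.116704614152), np.float64(259.6185212002409))
```

View pics/w2.png

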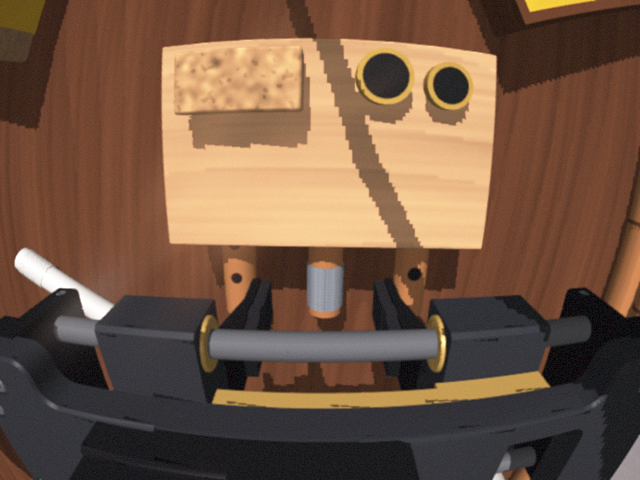

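Run:
```python
from h import *
s,p=grab('wrist')
for a in [(324,318),(325,310),(324,264),(324,287)]:
  for z in (.034,.046): print(a,z,atz(ray(p,(a[1]/480,a[0]/640),s),z))
for a in [(171,243),(484,248)]:print('roof',atz(ray(p,(a[1]/480,a[0]/640),s),.064))
```

```text
(324, 318) 0.034 [0.52725664 0.18380009 0.034     ]
(324, 318) 0.046 [0.52633711 0.19060625 0.046     ]
(325, 310) 0.034 [0.52719258 0.1908177  0.034     ]
(325, 310) 0.046 [0.52627616 0.19728335 0.046     ]
(324, 264) 0.034 [0.52210819 0.22782889 0.034     ]
(324, 264) 0.046 [0.52143847 0.23249869 0.046     ]
(324, 287) 0.034 [0.5242119  0.20981752 0.034     ]
(324, 287) 0.046 [0.5234401  0.21536126 0.046     ]
roof [0.42002966 0.24187004 0.064     ]
roof [0.62473515 0.26146335 0.064     ]
```

Run:
```python
from h import *
plan([0.5222,0.2295,0.016],Rt(np.radians(6)),110,3)
```

```text
[[110,-0.004,0.0001,0.0349,0.14,-0.08,0.15],[110,-0.0039,0.0002,0.0349,0.14,-0.08,0.15],[110,-0.0039,0.0003,0.0349,0.14,-0.08,0.15]]
```

>>> move_arm --series '[[[110,-0.0055,0.0002,0.025,0,0,0.2],[110,-0.0055,0.0002,0.025,0,0,0.2],[110,0,0,0,0,0,0],[110,0,0,0,0,0,0]]]'

```text
clock: 4.5
position: [0.5278, 0.2297, 0.0789]
orientation: [[-0.101, 0.995, 0.019], [0.995, 0.101, 0.011], [0.009, 0.02, -1.0]]
wrist_force: [-0.6, 0.8, -0.4]
finger_gap: 0.0498
```

Run:
```python
from h import *
s=manip.sense();print(s['position'],s['dq'].round(3))
plan([0.5222,0.2295,0.016],Rt(np.radians(6)),110,2)
```

```text
[0.52778793 0.22971278 0.07887062] [ 0.005 -0.008  0.005  0.001  0.006  0.008 -0.002]
[[110,-0.0001,-0.0034,0.0314,0.58,-0.26,-0.09],[110,0.0,-0.0031,0.0314,0.58,-0.26,-0.09]]
```

>>> move_arm --series '[[[110,-0.0003,-0.006,0.015,1.15,-0.5,-0.1],[110,0,0,0,0,0,0]]]'

```text
clock: 4.75
position: [0.5229, 0.2298, 0.0652]
orientation: [[-0.103, 0.995, 0.002], [0.995, 0.103, 0.002], [0.002, 0.002, -1.0]]
wrist_force: [-0.2, -0.2, 0.2]
finger_gap: 0.0495
```

Run:
```python
from h import *
s=manip.sense();print(s['position'],s['dq'].round(3))
plan([0.5222,0.2295,0.016],Rt(np.radians(6)),110,3)
```

```text
[0.52293012 0.22976474 0.06519863] [ 0.001 -0.028  0.008 -0.032  0.004 -0.003 -0.   ]
[[110,-0.0001,-0.0003,0.0164,0.04,-0.03,-0.02],[110,-0.0001,-0.0003,0.0164,0.04,-0.03,-0.02],[110,-0.0001,-0.0003,0.0164,0.04,-0.03,-0.02]]
```

>>> move_arm --series '[[[110,0,-0.0005,0.0164,0,0,0],[110,0,0,0.0164,0,0,0],[110,0,0,0.0164,0,0,0],[110,0,0,0,0,0,0]]]'

```text
clock: 5.25
position: [0.5217, 0.2298, 0.0116]
orientation: [[-0.104, 0.995, 0.0], [0.995, 0.104, 0.001], [0.001, 0.0, -1.0]]
wrist_force: [0.5, 0.3, -0.6]
finger_gap: 0.0492
```

Run:
```python
from h import *
s,p=grab('wrist','w3.png')
print(s['position'],s['wrist_force'],s['orientation'])
```

```text
[0.52166981 0.22977143 0.01158399] [ 0.52155462  0.31415476 -0.55463505] [[-1.03853707e-01  9.94592553e-01  2.46649127e-04]
 [ 9.94592243e-01  1.03853464e-01  8.52882405e-04]
 [ 8.22655122e-04  3.33890308e-04 -9.99999606e-01]]
```

View pics/w3.png

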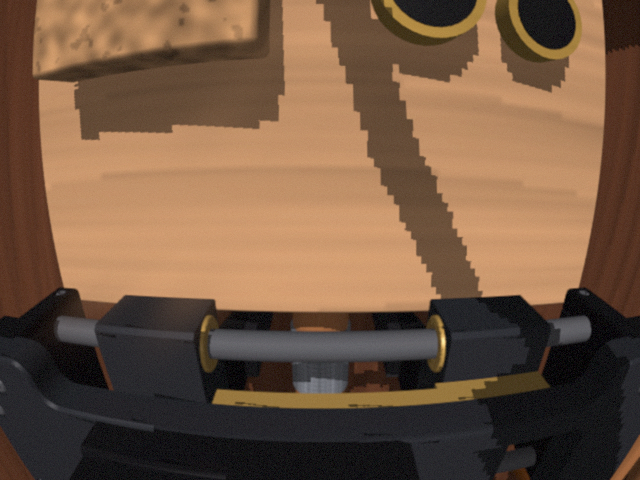

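>>> move_arm --series '[[[110,0,0,-0.004,0,0,0],[255,0,0,0,0,0,0],[255,0,0,0,0,0,0],[255,0,0,0,0,0,0],[255,0,0,0,0,0,0]]]'

```text
clock: 5.92
position: [0.5234, 0.2304, 0.0188]
orientation: [[-0.104, 0.995, 0.004], [0.995, 0.104, 0.003], [0.003, 0.004, -1.0]]
wrist_force: [-2.0, -1.3, 1.5]
finger_gap: 0.0235
```

>>> move_arm --series '[[[255,-0.008,0,0,0,0,0],[255,-0.01,0,0,0,0,0],[255,-0.008,0,0,0,0,0],[255,0,0,0,0,0,0]]]'

```text
clock: 6.42
position: [0.5266, 0.2019, 0.0185]
orientation: [[-0.103, 0.995, 0.004], [0.995, 0.103, 0.003], [0.002, 0.004, -1.0]]
wrist_force: [-1.0, -1.0, -0.3]
finger_gap: 0.0233
```

>>> move_arm --series '[[[150,0,0,0,0,0,0],[110,0,0,0,0,0,0],[110,0,0,0,0,0,0],[110,0.014,0,0.001,0,0,0],[110,0.014,0,0.001,0,0,0],[110,0,0,0,0,0,0]]]'

```text
clock: 7.18
position: [0.5235, 0.234, 0.0166]
orientation: [[-0.105, 0.994, 0.005], [0.994, 0.105, 0.004], [0.004, 0.005, -1.0]]
wrist_force: [0.0, -0.2, 0.7]
finger_gap: 0.049
```

Run:
```python
from h import *
s,p=grab('wrist','w4.png');grab('scene','s4.png')
s=manip.sense()
f=cv2.imread('pics/s4.png')[200:330,380:540];cv2.imwrite('pics/s4z.png',cv2.resize(f,None,fx=4,fy=4,interpolation=cv2.INTER_CUBIC))
print(s['position'],s['finger_gap'])
```

```text
[0.52383199 0.23223486 0.01662552] 0.049334770242122586
```

View pics/s4z.png

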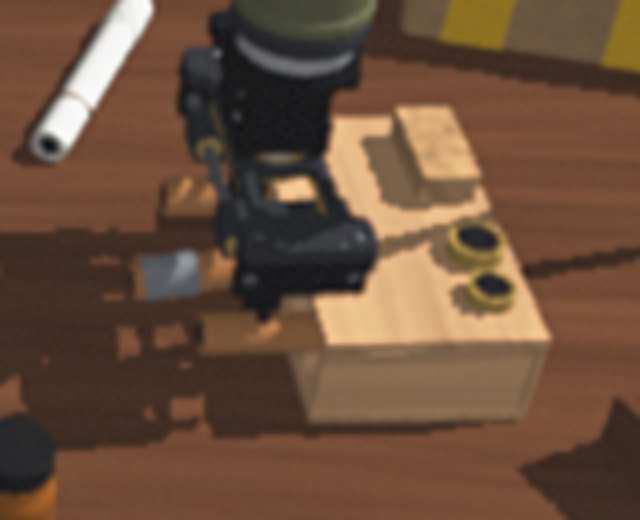

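View pics/w4.png

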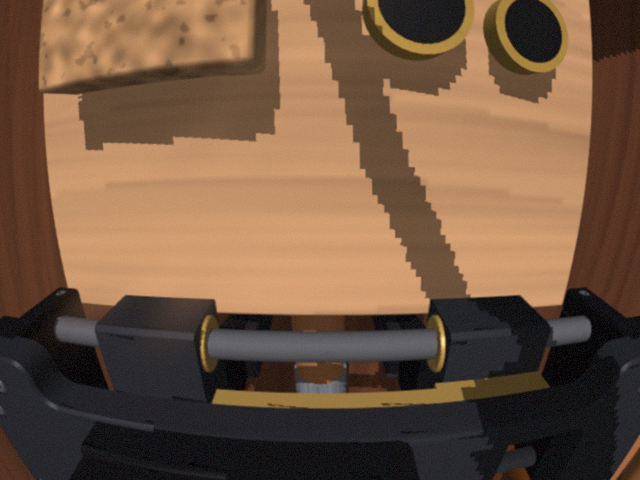

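The piece is drawn out about 28 mm and the neighbours are undisturbed. I'll regrasp nearer its middle and draw it fully out.

>>> move_arm --series '[[[255,0,0,0,0,0,0],[255,0,0,0,0,0,0],[255,0,0,0,0,0,0],[255,0,0,0,0,0,0],[255,-0.015,0,0,0,0,0],[255,-0.02,0,0,0,0,0],[255,-0.02,0,0,0,0,0],[255,-0.02,0,0,0,0,0],[255,-0.02,0,0,0,0,0],[255,-0.015,0,0,0,0,0],[255,0,0,0,0,0,0]]]'

```text
clock: 8.65
position: [0.5363, 0.1073, 0.0162]
orientation: [[-0.093, 0.996, 0.006], [0.996, 0.093, -0.0], [-0.001, 0.006, -1.0]]
wrist_force: [-0.2, 0.4, -0.3]
finger_gap: 0.0235
```

Run:
```python
from h import *
s,p=grab('wrist','w5.png');_,t=grab('top','t5.png');
f=cv2.imread('pics/t5.png')[160:310,100:520];cv2.imwrite('pics/t5z.png',cv2.resize(f,None,fx=1.9,fy=1.9,interpolation=cv2.INTER_CUBIC))
s=manip.sense();print(s['position'],s['finger_gap'])
```

```text
[0.53603651 0.1095937  0.01619309] 0.023198584985344946
```

View pics/t5z.png

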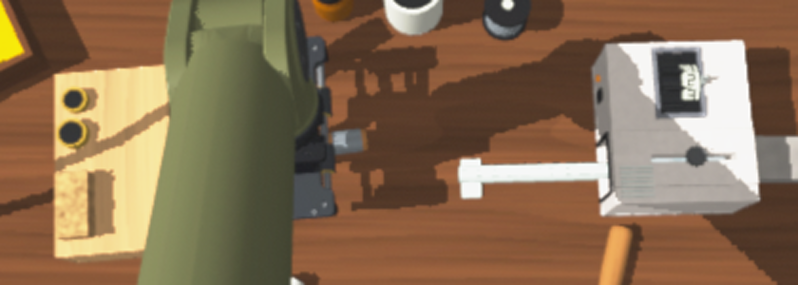

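View pics/w5.png

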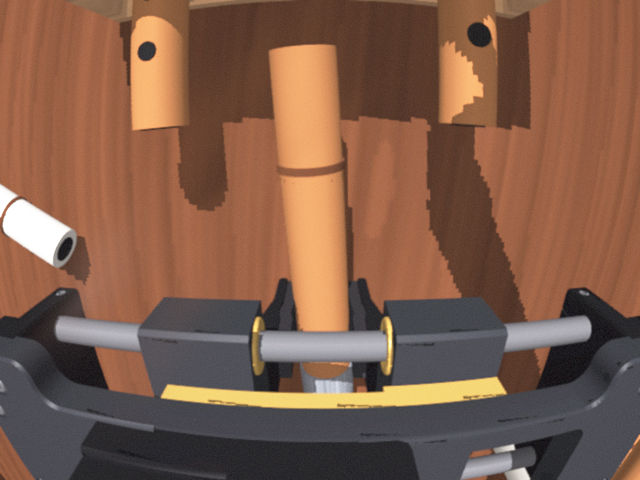

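Run:
```python
from h import *
s,p=grab('wrist')
for a in [(303,46),(312,168)]: print(atz(ray(p,(a[1]/480,a[0]/640),s),.046))
plan([0.535,0.1,0.25],Rt(np.radians(3)),255,4)
s['position']=np.array([.535,.1,.25]);s['orientation']=Rt(np.radians(3))
plan([0.54,-0.27,0.30],Rt(0),255,8,s)
```

```text
[0.51862454 0.22013965 0.046     ]
[0.52585993 0.17680709 0.046     ]
[[255,-0.0026,-0.0002,-0.0585,0.08,-0.0,0.64],[255,-0.0026,-0.0002,-0.0585,0.08,-0.0,0.64],[255,-0.0026,-0.0003,-0.0585,0.08,-0.0,0.64],[255,-0.0026,-0.0003,-0.0585,0.08,-0.0,0.64]]
[[255,-0.0462,-0.0018,-0.0062,0.0,0.0,0.38],[255,-0.0462,-0.0015,-0.0062,0.0,0.0,0.38],[255,-0.0462,-0.0012,-0.0062,0.0,0.0,0.38],[255,-0.0462,-0.0009,-0.0062,0.0,0.0,0.38],[255,-0.0463,-0.0006,-0.0062,0.0,0.0,0.38],[255,-0.0463,-0.0003,-0.0062,0.0,0.0,0.38],[255,-0.0463,0.0,-0.0062,0.0,0.0,0.38],[255,-0.0463,0.0003,-0.0062,0.0,0.0,0.38]]
```

>>> move_arm --series '[[[255,-0.0026,0,-0.04,0,0,0.6],[255,-0.0026,0,-0.058,0,0,0.6],[255,-0.0026,0,-0.058,0,0,0.6],[255,-0.0026,0,-0.058,0,0,0.6],[255,-0.04,-0.0018,-0.006,0,0,0.38],[255,-0.046,-0.0015,-0.006,0,0,0.38],[255,-0.046,-0.001,-0.006,0,0,0.38],[255,-0.046,-0.001,-0.006,0,0,0.38],[255,-0.046,-0.0006,-0.006,0,0,0.38],[255,-0.046,0,-0.006,0,0,0.38],[255,-0.046,0,-0.006,0,0,0.38],[255,-0.046,0,-0.006,0,0,0.38],[255,0,0,0,0,0,0],[255,0,0,0,0,0,0]]]'

```text
clock: 10.55
position: [0.5509, -0.2526, 0.286]
orientation: [[-0.035, 0.999, 0.01], [0.999, 0.035, 0.005], [0.004, 0.01, -1.0]]
wrist_force: [0.3, -0.3, -1.1]
finger_gap: 0.0233
```

Run:
```python
from h import *
s,p=grab('wrist','w6.png')
print(s['clock'],s['position'],s['orientation'],s['finger_gap'])
```

```text
10.55 [ 0.55094374 -0.25257228  0.28597402] [[-0.03545565  0.99932404  0.00971409]
 [ 0.99936216  0.0354122   0.00460958]
 [ 0.00426247  0.00987133 -0.99994219]] 0.023328481907294703
```

View pics/w6.png

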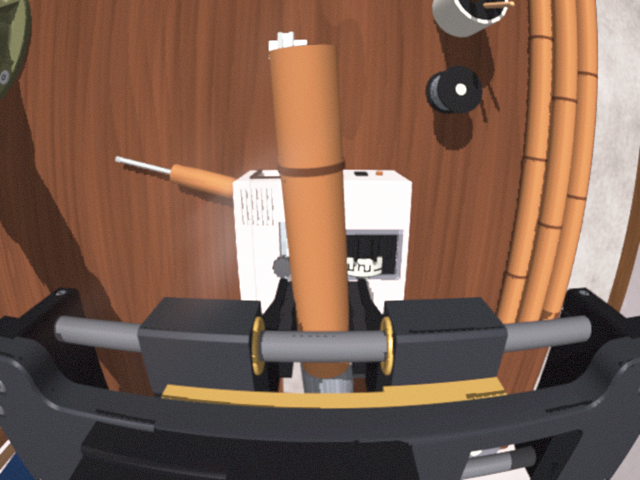

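>>> move_arm --series '[[[255,0.0,0.035,0,0,0.5,0.8],[255,0.0,0.035,0,0,0,0.8],[255,0,0,0,0,0,0],[255,0,0,0,0,0,0]]]'

```text
clock: 11.1
position: [0.6235, -0.2431, 0.2861]
orientation: [[-0.017, 1.0, 0.009], [1.0, 0.017, 0.018], [0.018, 0.009, -1.0]]
wrist_force: [0.2, -0.4, -0.6]
finger_gap: 0.0233
```

Run:
```python
from h import *
s,p=grab('wrist','w7.png')
print(s['clock'],s['position'],s['orientation'],s['finger_gap'])
for n in ['lamp','mouth','rail_end','stop_face','wheel_axis']:
    for q in manip.pinpoint(n,p)[:2]:
        z={'lamp':0,'mouth':.044,'rail_end':.044,'wheel_axis':.078}.get(n,.044)
        print(n,round(q['score'],2),np.round(np.array(q['centre'])*[480,640],1),np.round(atz(ray(p,q['centre'],s),z),4))
cv2.imwrite('pics/w7z.png',cv2.resize(p['frame'][20:330,100:440],None,fx=1.9,fy=1.9,interpolation=cv2.INTER_CUBIC)[:,:,::-1])
```

```text
11.1 [ 0.62350336 -0.24308764  0.28606396] [[-0.01699887  0.99981801  0.0086593 ]
 [ 0.99970128  0.0168435   0.01770994]
 [ 0.01756086  0.00895776 -0.99980567]] 0.023297254156809874
lamp 0.61 [237.6 266.6] [ 0.5568 -0.2969  0.    ]
mouth 0.79 [183.9 222.8] [ 0.5141 -0.2216  0.044 ]
mouth 0.59 [252.5 226.6] [ 0.5147 -0.3026  0.044 ]
rail_end 0.89 [ 46.1 219.7] [ 0.5107 -0.0658  0.044 ]
stop_face 0.62 [253.6 226.8] [ 0.5148 -0.304   0.044 ]
wheel_axis 0.58 [246.8 294.7] [ 0.5974 -0.2832  0.078 ]
wheel_axis 0.34 [ 10.6 397.8] [ 0.6981 -0.0337  0.078 ]
```

View pics/w7z.png

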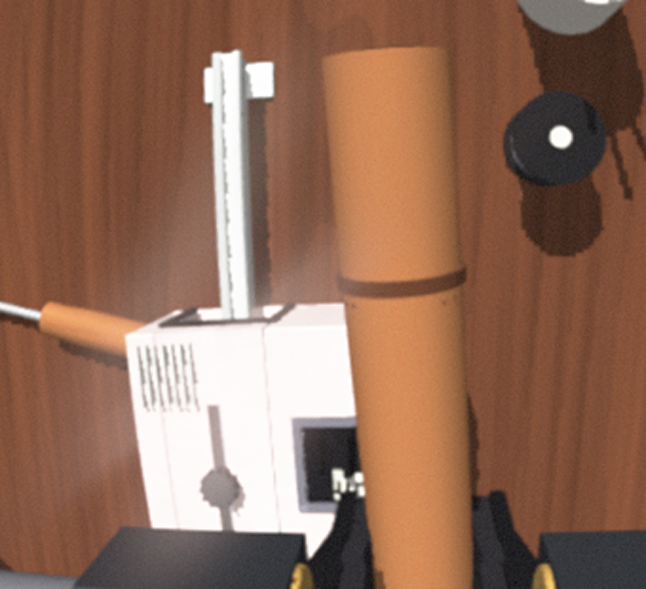

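Run:
```python
from h import *
s,p=grab('wrist')
def z(a,h): u=100+a[0]/1.9;v=20+a[1]/1.9;return np.round(atz(ray(p,(v/480,u/640),s),h),4)
print('rail',z((227,53),.034),z((238,318),.034), z((213,55),.034),z((241,52),.034))
print('screw',z((221,487),.105),z((221,487),.1))
print('slot',z((214,405),.095))
print('topcorner',z((127,337),.095),'window',z((292,420),.095),z((297,510),.095))
# piece edges in tool coords: plane z_tool=-0.019
T=p['tool_from_camera']
def tz(a,h):
    u=100+a[0]/1.9;v=20+a[1]/1.9;o,d=ray(p,(v/480,u/640),s);Rw=s['orientation'];o=Rw.T@(o-s['position']);d=Rw.T@d;return np.round(o+d*(h-o[2])/d[2],4)
print('tail',tz((323,60),-.022),tz((449,50),-.022));print('near',tz((352,340),-.022),tz((463,340),-.022),tz((370,560),-.022),tz((473,560),-.022))
```

```text
rail [ 0.5082 -0.0663  0.034 ] [ 0.5144 -0.2281  0.034 ] [ 0.4995 -0.0669  0.034 ] [ 0.5169 -0.0663  0.034 ]
screw [ 0.5176 -0.3088  0.105 ] [ 0.5161 -0.3109  0.1   ]
slot [ 0.5143 -0.2656  0.095 ]
topcorner [ 0.4664 -0.2279  0.095 ] window [ 0.5569 -0.2734  0.095 ] [ 0.5573 -0.3257  0.095 ]
tail [ 0.1116 -0.0193 -0.022 ] [ 0.1132  0.0052 -0.022 ]
near [ 0.055  -0.0142 -0.022 ] [ 0.055   0.0083 -0.022 ] [ 0.0047 -0.0117 -0.022 ] [ 0.0047  0.0115 -0.022 ]
```

Run:
```python
from h import *
plan([0.511,-0.135,0.13],Rt(np.radians(-1.6)),255,5)
```

```text
[[255,0.0216,-0.0225,0.0315,0.12,-0.2,0.49],[255,0.0216,-0.0226,0.0315,0.12,-0.2,0.49],[255,0.0215,-0.0227,0.0314,0.12,-0.2,0.49],[255,0.0214,-0.0228,0.0314,0.12,-0.2,0.49],[255,0.0213,-0.023,0.0314,0.12,-0.2,0.49]]
```

>>> move_arm --series '[[[255,0.0216,-0.0225,0.025,0.12,-0.2,0.5],[255,0.0216,-0.0226,0.03,0.12,-0.2,0.5],[255,0.0215,-0.0227,0.03,0.12,-0.2,0.5],[255,0.0214,-0.0228,0.03,0.12,-0.2,0.5],[255,0.021,-0.018,0.02,0.12,-0.2,0.5],[255,0,0,0,0,0,0],[255,0,0,0,0,0,0]]]'

```text
clock: 12.32
position: [0.5122, -0.1357, 0.1499]
orientation: [[0.034, 0.999, 0.005], [0.999, -0.034, -0.001], [-0.001, 0.005, -1.0]]
wrist_force: [0.2, 1.0, -0.1]
finger_gap: 0.0236
```

Run:
```python
from h import *
s,p=grab('wrist','w8.png');_,t=grab('top','t8.png');_,c=grab('scene','s8.png')
for n,b in (('t8',(300,180,540,330)),('s8',(150,160,390,330))):
    f=cv2.imread('pics/%s.png'%n)[b[1]:b[3],b[0]:b[2]];cv2.imwrite('pics/%sz.png'%n,cv2.resize(f,None,fx=3.2,fy=3.2,interpolation=cv2.INTER_CUBIC))
print(s['position'])
plan([0.5108,-0.137,0.06],Rt(np.radians(-1.6)),255,3)
```

```text
[ 0.51220199 -0.13569068  0.14986341]
[[255,-0.0003,-0.0007,0.0299,0.09,0.03,-0.13],[255,-0.0003,-0.0006,0.0299,0.09,0.03,-0.13],[255,-0.0004,-0.0006,0.0299,0.09,0.03,-0.13]]
```

View pics/s8z.png

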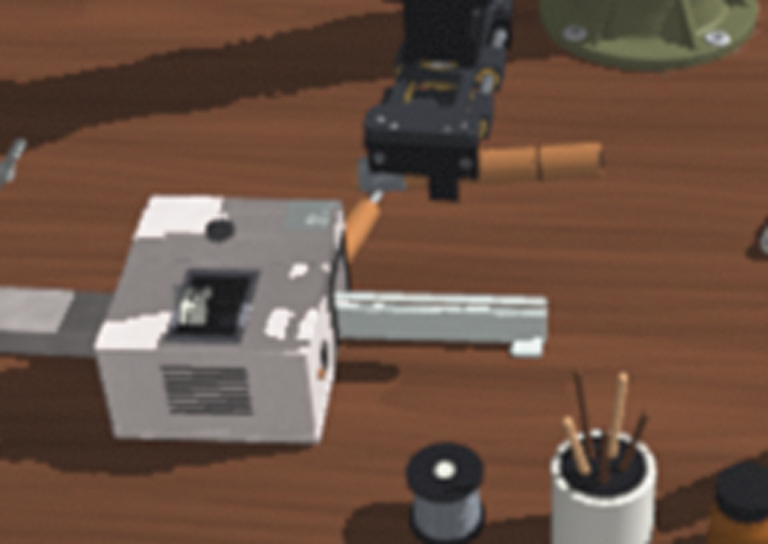

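View pics/w8.png

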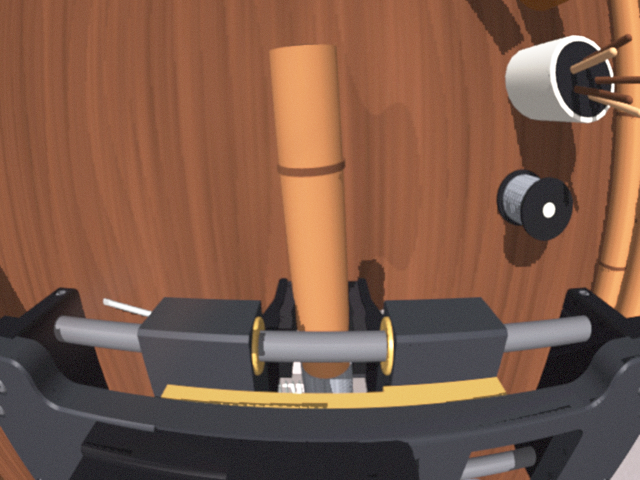

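>>> move_arm --series '[[[255,0,-0.0007,0.026,0,0,-0.2],[255,0,-0.0006,0.03,0,0,-0.2],[255,0,-0.0006,0.03,0,0,0],[255,0,0,0.01,0,0,0],[255,0,0,0,0,0,0]]]'

```text
clock: 13.1
position: [0.5164, -0.1405, 0.0552]
orientation: [[0.032, 0.999, 0.013], [0.999, -0.032, -0.005], [-0.005, 0.013, -1.0]]
wrist_force: [-0.4, -0.7, -0.8]
finger_gap: 0.0236
```

Run:
```python
from h import *
s,p=grab('wrist','w9.png');_,t=grab('top','t9.png');_,c=grab('scene','s9.png')
for n,b in (('t9',(300,180,540,330)),('s9',(150,160,390,330))):
    f=cv2.imread('pics/%s.png'%n)[b[1]:b[3],b[0]:b[2]];cv2.imwrite('pics/%sz.png'%n,cv2.resize(f,None,fx=3.2,fy=3.2,interpolation=cv2.INTER_CUBIC))
print(s['position'],s['wrist_force'])
```

```text
[ 0.51643702 -0.1404851   0.05523187] [-0.3982921  -0.66858264 -0.80139283]
```

View pics/s9z.png

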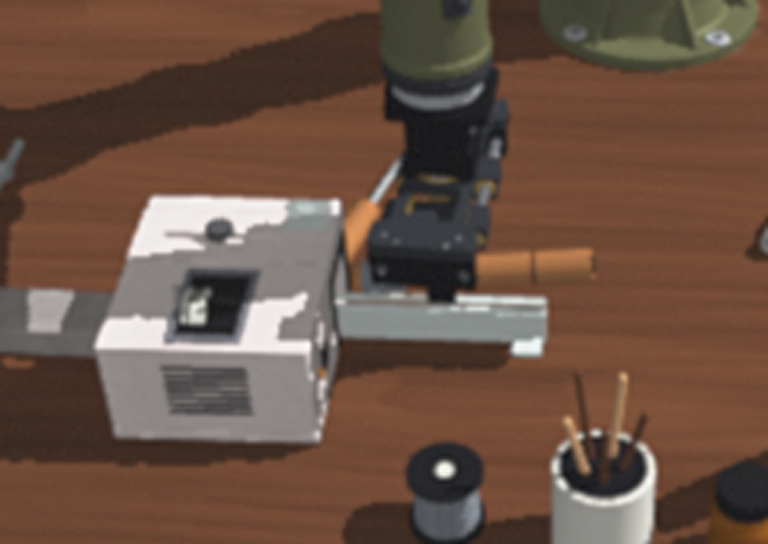

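View pics/t9z.png

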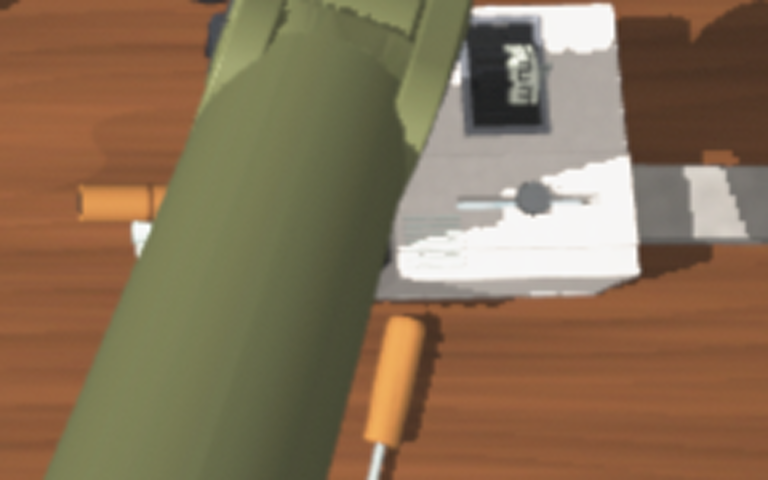

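View pics/w9.png

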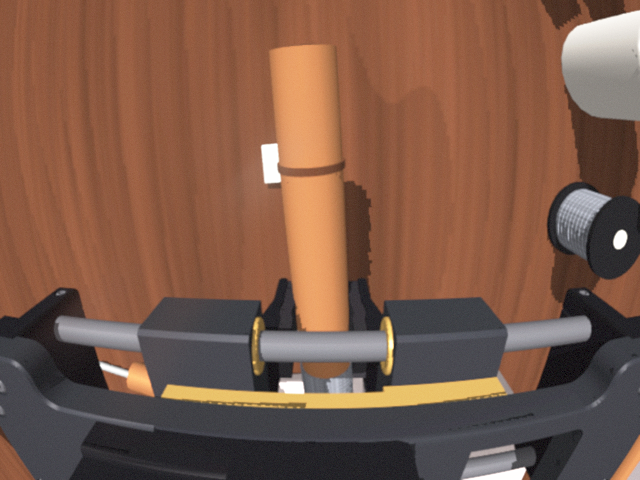

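Run:
```python
from h import *
plan([0.511,-0.139,0.045],Rt(np.radians(-1.6)),255,1)
```

```text
[[255,0.0011,-0.0064,0.0112,0.88,0.24,-0.19]]
```

>>> move_arm --series '[[[255,0.001,-0.006,0.006,0.9,0.2,-0.2],[255,0,0,0,0,0,0],[255,0,0,0,0,0,0]]]'

```text
clock: 13.62
position: [0.5123, -0.139, 0.0516]
orientation: [[0.027, 1.0, 0.002], [1.0, -0.027, -0.0], [0.0, 0.002, -1.0]]
wrist_force: [1.2, -0.8, -1.0]
finger_gap: 0.0237
```

Run:
```python
from h import *
s,p=grab('wrist','w10.png')
print(s['position'],s['wrist_force'],s['orientation'][:,1:])
plan([0.511,-0.139,0.030],Rt(np.radians(-1.6)),255,1)
for X in [(0.5082,-.0663,.034)]:print(px(p,np.array(X),s))
```

```text
[ 0.51229055 -0.13900497  0.05161807] [ 1.17323576 -0.843409   -1.03611663] [[ 9.99628026e-01  1.94537074e-03]
 [-2.72034257e-02 -1.87548400e-05]
 [ 1.94516099e-03 -9.99998108e-01]]
[[255,-0.0,-0.0012,0.0215,0.1,-0.0,0.04]]
(np.float64(309.40041944861974), np.float64(146.69285820304862))
```

View pics/w10.png

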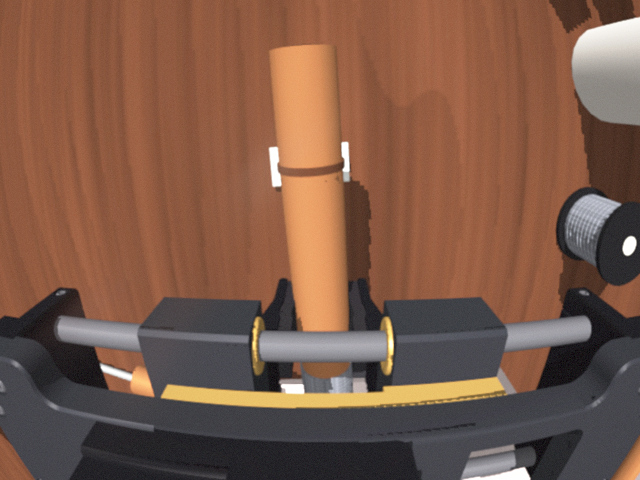

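>>> move_arm --series '[[[255,0,-0.001,0.01,0,0,0],[255,0,-0.0005,0.008,0,0,0],[255,0,0,0,0,0,0]]]'

```text
clock: 14.05
position: [0.5115, -0.1389, 0.0328]
orientation: [[0.027, 1.0, 0.003], [1.0, -0.027, -0.0], [-0.0, 0.003, -1.0]]
wrist_force: [0.7, -0.3, 2.3]
finger_gap: 0.0232
```

Run:
```python
from h import *
s,c=grab('scene','s11.png')
for n,b in (('s11',(150,160,390,330)),):
    f=cv2.imread('pics/%s.png'%n)[b[1]:b[3],b[0]:b[2]];cv2.imwrite('pics/%sz.png'%n,cv2.resize(f,None,fx=3.2,fy=3.2,interpolation=cv2.INTER_CUBIC))
print(s['position'],s['wrist_force'],s['orientation'][:,1:])
```

```text
[ 0.51145197 -0.13889158  0.03277238] [ 0.73323892 -0.26475541  2.26518582] [[ 9.99642570e-01  3.31813392e-03]
 [-2.65268588e-02 -3.12914378e-04]
 [ 3.32526702e-03 -9.99994446e-01]]
```

View pics/s11z.png

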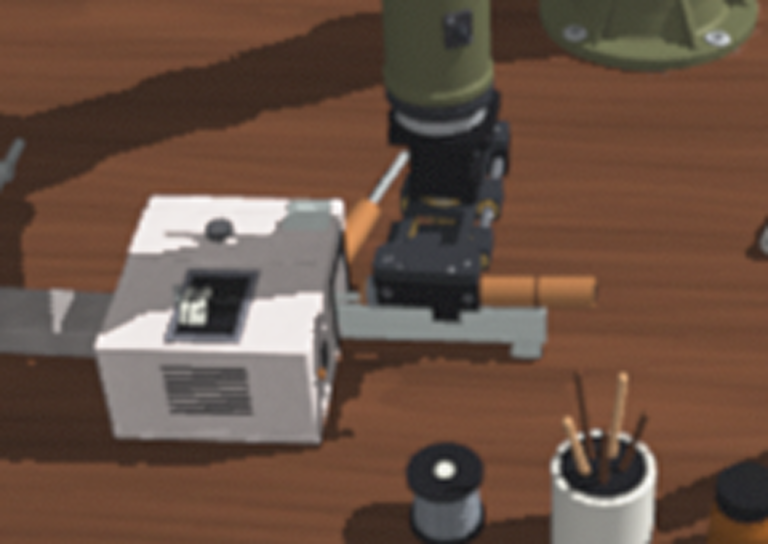

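>>> move_arm --series '[[[255,0,0,0.003,0,0,0],[255,0,0,0,0,0,0]]]'

```text
clock: 14.35
position: [0.5116, -0.1386, 0.0307]
orientation: [[0.026, 1.0, 0.003], [1.0, -0.026, 0.001], [0.001, 0.003, -1.0]]
wrist_force: [-0.8, 0.5, 1.5]
finger_gap: 0.0232
```

>>> move_arm --series '[[[255,0,0,0.003,0,0,0],[255,0,0,0,0,0,0]]]'

```text
clock: 14.6
position: [0.5116, -0.1386, 0.0306]
orientation: [[0.026, 1.0, 0.002], [1.0, -0.026, 0.003], [0.003, 0.002, -1.0]]
wrist_force: [0.2, -0.3, -0.9]
finger_gap: 0.0231
```

>>> move_arm --series '[[[255,0,0,0.004,0,0,0],[255,0,0,0,0,0,0]]]'

```text
clock: 14.85
position: [0.5116, -0.1386, 0.03]
orientation: [[0.026, 1.0, 0.001], [1.0, -0.026, 0.006], [0.006, 0.001, -1.0]]
wrist_force: [-0.4, -0.4, -1.0]
finger_gap: 0.023
```

>>> move_arm --series '[[[190,0,0,0,0,0,0],[150,0,0,0,0,0,0],[110,0,0,0,0,0,0],[110,0,0,0,0,0,0]]]'

```text
clock: 15.35
position: [0.5111, -0.1385, 0.0288]
orientation: [[0.027, 1.0, 0.0], [1.0, -0.027, 0.006], [0.006, 0.0, -1.0]]
wrist_force: [0.1, -0.1, 0.3]
finger_gap: 0.0447
```

Run:
```python
from h import *
s,p=grab('wrist','w12.png')
s,c=grab('scene','s12.png')
for n,b in (('s12',(150,160,390,330)),):
    f=cv2.imread('pics/%s.png'%n)[b[1]:b[3],b[0]:b[2]];cv2.imwrite('pics/%sz.png'%n,cv2.resize(f,None,fx=3.2,fy=3.2,interpolation=cv2.INTER_CUBIC))
print(s['position'],s['wrist_force'],s['orientation'][:,1:],s['finger_gap'])
```

```text
[ 0.51106037 -0.13845466  0.02876794] [0.59493527 0.40376357 0.1427183 ] [[ 9.99647834e-01  3.05842534e-04]
 [-2.65364649e-02  5.60783365e-03]
 [ 1.56925221e-04 -9.99984229e-01]] 0.046677673089450276
```

View pics/s12z.png

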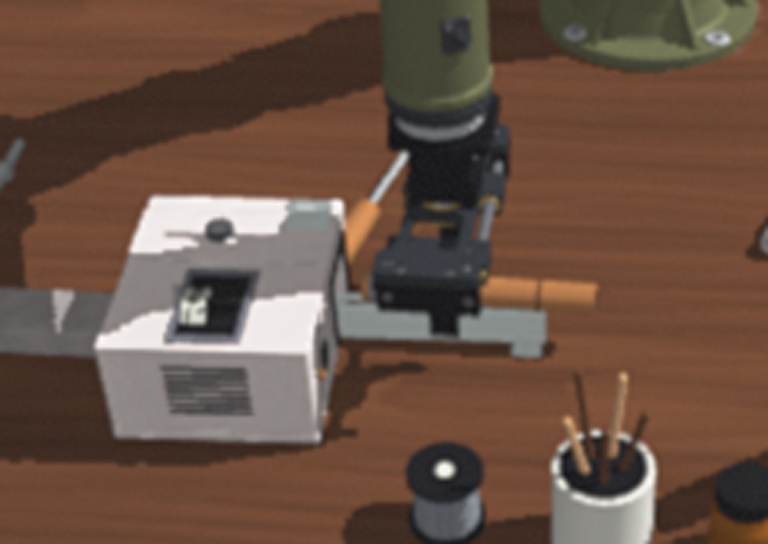

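View pics/w12.png

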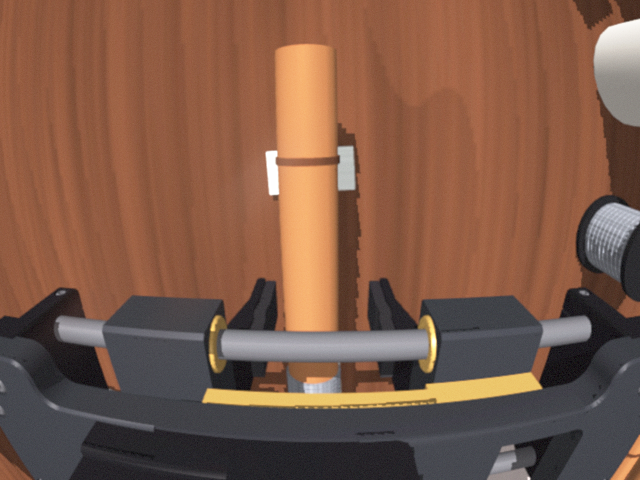

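Run:
```python
from h import *
s,p=grab('wrist')
for a in [(306,46)]: print(atz(ray(p,(a[1]/480,a[0]/640),s),.056))
for a in [(281,130),(338,130),(287,340),(338,340)]: print(atz(ray(p,(a[1]/480,a[0]/640),s),.046))
plan([0.5088,-0.075,0.0285],Rt(np.radians(1)),110,3)
```

```text
[ 0.50828072 -0.02613622  0.056     ]
[ 0.49732471 -0.05681883  0.046     ]
[ 0.51931893 -0.05754351  0.046     ]
[ 0.4945659  -0.14974621  0.046     ]
[ 0.51805387 -0.15024762  0.046     ]
[[110,0.0211,-0.0014,0.0003,0.01,-0.11,-0.84],[110,0.0211,-0.001,0.0002,0.01,-0.11,-0.84],[110,0.0212,-0.0007,0.0002,0.01,-0.11,-0.84]]
```

>>> move_arm --series '[[[110,0.018,-0.0014,0,0,-0.1,-0.8],[110,0.02,-0.001,0,0,-0.1,-0.8],[110,0.018,-0.0007,0,0,-0.1,-0.8],[110,0,0,0,0,0,0],[110,0,0,0,0,0,0]]]'

```text
clock: 16.12
position: [0.5086, -0.0762, 0.0292]
orientation: [[-0.022, 1.0, 0.001], [1.0, 0.022, 0.001], [0.001, 0.001, -1.0]]
wrist_force: [-0.4, 0.1, -0.4]
finger_gap: 0.0493
```

Run:
```python
from h import *
s,p=grab('wrist','w13.png')
print(s['position'],s['wrist_force'],s['orientation'][:,1:],s['finger_gap'])
for a in [(0,0)]: plan([0.5088,-0.075,0.0285],Rt(np.radians(1.5)),110,1)
```

```text
[ 0.50862231 -0.07624599  0.02915489] [-0.44140011  0.11751545 -0.43686311] [[ 9.99762846e-01  6.92121529e-04]
 [ 2.17656129e-02  1.03175371e-03]
 [ 7.14414693e-04 -9.99999228e-01]] 0.04927676812143858
[[110,0.0012,0.0002,0.0006,0.04,-0.07,-0.27]]
```

View pics/w13.png

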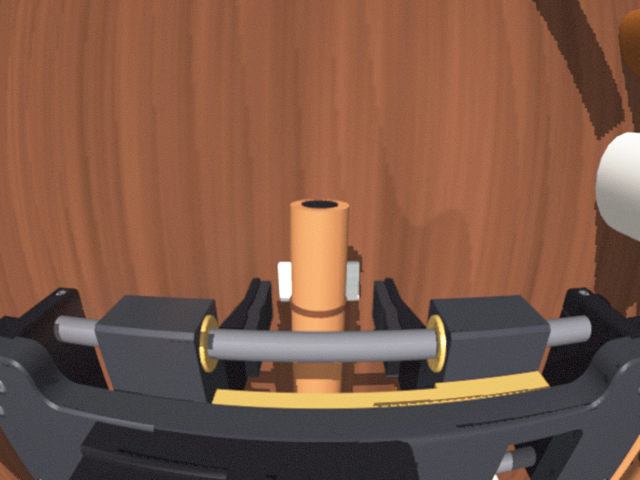

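>>> move_arm --series '[[[255,0,0,0,0,0,0],[255,0,0,0,0,0,0],[255,0,0,0,0,0,0],[255,0,0,0,0,0,0],[255,-0.012,0.0002,0,0,0,0.1],[255,-0.016,0.0003,0,0,0,-0.1],[255,-0.016,0.0003,0,0,0,-0.1],[255,-0.016,0.0003,0,0,0,-0.1],[255,-0.012,0.0003,0,0,0,-0.1],[255,0,0,0,0,0,0],[255,0,0,0,0,0,0]]]'

```text
clock: 17.55
position: [0.51, -0.1459, 0.0293]
orientation: [[-0.027, 1.0, -0.005], [1.0, 0.027, 0.011], [0.011, -0.004, -1.0]]
wrist_force: [-2.4, 2.5, 2.5]
finger_gap: 0.0231
```

Run:
```python
from h import *
s,p=grab('wrist','w14.png');_,t=grab('top','t14.png');_,c=grab('scene','s14.png')
for n,b in (('t14',(300,180,540,330)),('s14',(150,160,390,330))):
    f=cv2.imread('pics/%s.png'%n)[b[1]:b[3],b[0]:b[2]];cv2.imwrite('pics/%sz.png'%n,cv2.resize(f,None,fx=3.2,fy=3.2,interpolation=cv2.INTER_CUBIC))
print(s['position'],s['wrist_force'],s['orientation'][:,1:],s['finger_gap'])
```

```text
[ 0.50998789 -0.14585771  0.02930195] [-2.39278607  2.50446625  2.472631  ] [[ 0.99962358 -0.00456231]
 [ 0.02710089  0.01072118]
 [-0.00427033 -0.99993212]] 0.023130140168610966
```

View pics/s14z.png

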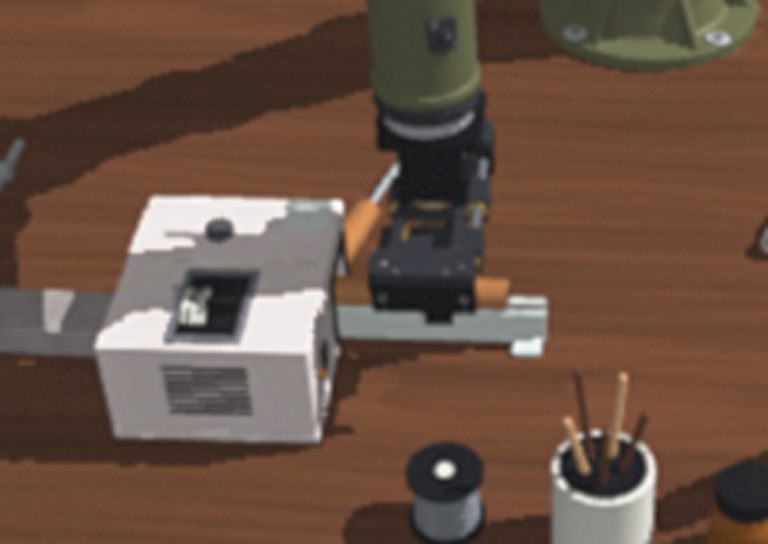

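View pics/w14.png

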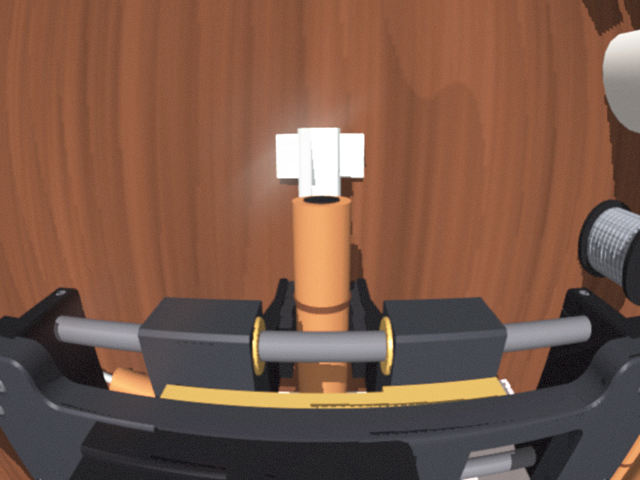

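Run:
```python
from h import *
s,p=grab('wrist')
print(atz(ray(p,(199/480,321/640),s),.056),atz(ray(p,(128/480,320/640),s),.036),atz(ray(p,(203/480,321/640),s),.032+.018))
```

```text
[ 0.50814635 -0.09034739  0.056     ] [ 0.50688732 -0.06411552  0.036     ] [ 0.50818247 -0.09310474  0.05      ]
```

Run:
```python
from h import *
plan([0.5108,-0.168,0.029],Rt(np.radians(2)),255,3)
```

```text
[[255,-0.0074,0.0001,0.0,-0.08,-0.2,-0.14],[255,-0.0074,0.0001,0.0001,-0.08,-0.2,-0.14],[255,-0.0074,0.0,0.0001,-0.08,-0.2,-0.14]]
```

>>> move_arm --series '[[[255,-0.008,0,0,-0.1,-0.2,-0.1],[255,-0.008,0,0,-0.1,-0.2,-0.1],[255,-0.006,0,0,-0.1,-0.2,-0.1],[255,0,0,0,0,0,0],[255,0,0,0,0,0,0]]]'

```text
clock: 18.38
position: [0.5101, -0.1635, 0.029]
orientation: [[-0.037, 0.999, -0.002], [0.999, 0.037, 0.006], [0.006, -0.001, -1.0]]
wrist_force: [-1.7, 2.0, 2.7]
finger_gap: 0.0232
```

Run:
```python
from h import *
s,p=grab('wrist','w15.png')
print(s['position'],s['wrist_force'],s['orientation'][:,1:],s['finger_gap'])
```

```text
[ 0.51007461 -0.16354141  0.02900237] [-1.70931062  2.01397202  2.67139365] [[ 0.99931305 -0.00169812]
 [ 0.03703068  0.0060789 ]
 [-0.00147187 -0.99998008]] 0.023217098078607147
```

View pics/w15.png

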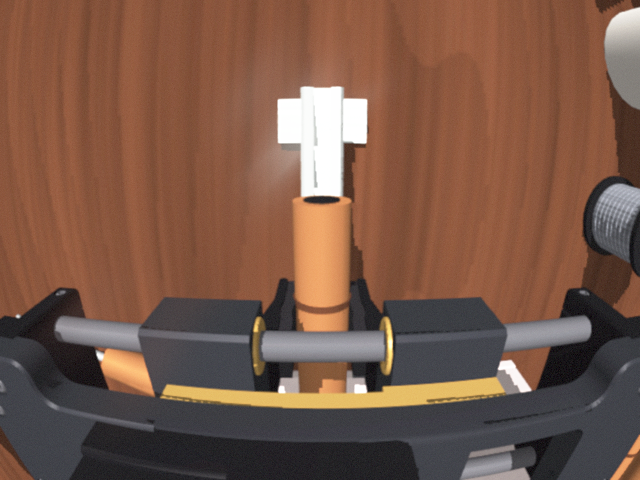

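>>> move_arm --series '[[[255,-0.004,0,0,0,-0.1,0],[255,-0.003,0,0,0,-0.1,0],[255,0,0,0,0,0,0]]]'

```text
clock: 18.8
position: [0.5102, -0.168, 0.029]
orientation: [[-0.039, 0.999, -0.003], [0.999, 0.039, 0.006], [0.006, -0.003, -1.0]]
wrist_force: [-3.1, 0.6, 3.4]
finger_gap: 0.0228
```

>>> move_arm --series '[[[255,-0.003,0,0,0,0,0],[255,0,0,0,0,0,0]]]'

```text
clock: 19.05
position: [0.5103, -0.1704, 0.029]
orientation: [[-0.039, 0.999, -0.003], [0.999, 0.039, 0.007], [0.007, -0.003, -1.0]]
wrist_force: [-1.3, 0.7, 3.1]
finger_gap: 0.0234
```

>>> move_arm --series '[[[255,-0.003,0.0004,0,0,0,0],[255,0,0,0,0,0,0]]]'

```text
clock: 19.3
position: [0.5104, -0.172, 0.0291]
orientation: [[-0.04, 0.999, -0.005], [0.999, 0.04, 0.009], [0.01, -0.004, -1.0]]
wrist_force: [-1.7, 0.2, 3.1]
finger_gap: 0.0231
```

>>> move_arm --series '[[[255,-0.002,0,0,0,0,0],[255,0,0,0,0,0,0]]]'

```text
clock: 19.55
position: [0.5104, -0.1733, 0.029]
orientation: [[-0.04, 0.999, -0.005], [0.999, 0.04, 0.011], [0.011, -0.005, -1.0]]
wrist_force: [-3.2, 1.0, 4.1]
finger_gap: 0.0233
```

>>> move_arm --series '[[[255,-0.002,0,0,0,0,0],[255,0,0,0,0,0,0]]]'

```text
clock: 19.8
position: [0.5105, -0.1745, 0.029]
orientation: [[-0.04, 0.999, -0.006], [0.999, 0.041, 0.012], [0.012, -0.005, -1.0]]
wrist_force: [-2.3, 2.2, 3.5]
finger_gap: 0.0231
```

>>> move_arm --series '[[[255,-0.002,0.0003,0,0,-0.4,0],[255,0,0,0,0,0,0]]]'

```text
clock: 20.05
position: [0.5105, -0.1755, 0.029]
orientation: [[-0.041, 0.999, -0.007], [0.999, 0.041, 0.006], [0.007, -0.006, -1.0]]
wrist_force: [-2.7, 0.6, 4.4]
finger_gap: 0.0237
```

Run:
```python
from h import *
s,p=grab('wrist','w16.png')
print(s['position'],s['wrist_force'],s['orientation'][:,1:],s['finger_gap'])
cv2.imwrite('pics/w16z.png',cv2.resize(p['frame'][40:240,220:420],None,fx=3,fy=3,interpolation=cv2.INTER_CUBIC)[:,:,::-1])
```

```text
[ 0.51048357 -0.17547416  0.02902141] [-2.74860042  0.55334791  4.40251395] [[ 0.99914688 -0.00665318]
 [ 0.0408017   0.00648996]
 [-0.00638298 -0.99995681]] 0.0237108231006682
```

View pics/w16z.png

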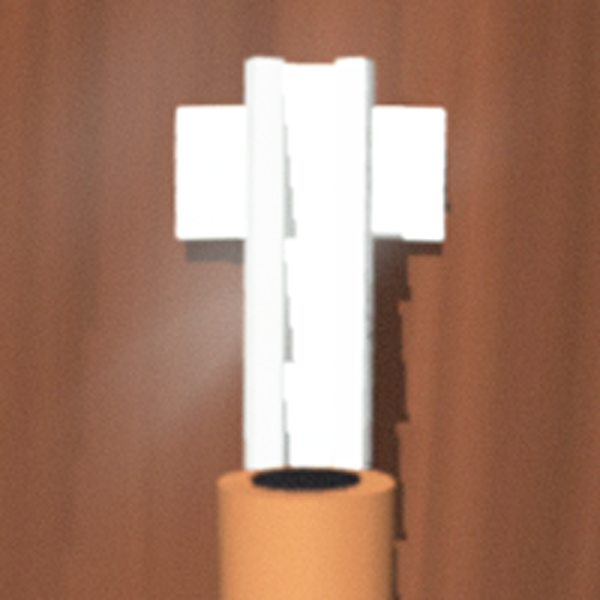

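Run:
```python
from h import *
s,p=grab('wrist')
a=atz(ray(p,(200/480,322/640),s),.044);b=[atz(ray(p,(59.5/480,323/640),s),z) for z in(.034,.04)]
print(a,b,[x[1]-a[1] for x in b])
```

```text
[ 0.50840633 -0.12255779  0.044     ] [array([ 0.50638   , -0.06442256,  0.034     ]), array([ 0.50644424, -0.06550812,  0.04      ])] [np.float64(0.0581352258891184), np.float64(0.057049665807637664)]
```

>>> move_arm --series '[[[255,-0.0015,0,0,0,-0.2,0],[255,0,0,0,0,0,0]]]'

```text
clock: 20.4
position: [0.5105, -0.1761, 0.029]
orientation: [[-0.041, 0.999, -0.007], [0.999, 0.041, 0.004], [0.005, -0.007, -1.0]]
wrist_force: [-3.0, 1.7, 4.7]
finger_gap: 0.0228
```

>>> move_arm --series '[[[255,-0.0015,0,0,0,-0.2,0],[255,0,0,0,0,0,0]]]'

```text
clock: 20.65
position: [0.5105, -0.1767, 0.029]
orientation: [[-0.041, 0.999, -0.007], [0.999, 0.041, 0.002], [0.002, -0.007, -1.0]]
wrist_force: [-2.8, 1.5, 3.3]
finger_gap: 0.0232
```

>>> move_arm --series '[[[255,-0.0025,0,0,0,0,0],[255,0,0,0,0,0,0]]]'

```text
clock: 20.9
position: [0.5106, -0.1779, 0.029]
orientation: [[-0.042, 0.999, -0.008], [0.999, 0.042, 0.004], [0.004, -0.008, -1.0]]
wrist_force: [-2.4, 1.9, 4.7]
finger_gap: 0.0233
```

>>> move_arm --series '[[[255,-0.0025,0,0,0,0,0],[255,0,0,0,0,0,0]]]'

```text
clock: 21.15
position: [0.5106, -0.1778, 0.029]
orientation: [[-0.043, 0.999, -0.009], [0.999, 0.043, 0.008], [0.009, -0.009, -1.0]]
wrist_force: [-2.8, 1.3, 4.3]
finger_gap: 0.0233
```

>>> move_arm --series '[[[255,-0.002,0,0,0,-0.3,0]]]'

```text
clock: 21.28
position: [0.5106, -0.178, 0.029]
orientation: [[-0.043, 0.999, -0.01], [0.999, 0.043, 0.006], [0.006, -0.009, -1.0]]
wrist_force: [-4.0, 9.1, 7.9]
finger_gap: 0.0231
```

Run:
```python
from h import *
s,p=grab('wrist','w17.png');_,t=grab('top')
s=manip.sense();print(s['position'],s['wrist_force'],s['orientation'][:,2])
cv2.imwrite('pics/w17z.png',cv2.resize(p['frame'][40:240,220:420],None,fx=3,fy=3,interpolation=cv2.INTER_CUBIC)[:,:,::-1])
cv2.imwrite('pics/t17z.png',cv2.resize(t['frame'][170:290,330:530],None,fx=4,fy=4,interpolation=cv2.INTER_CUBIC)[:,:,::-1])
```

```text
[ 0.51055026 -0.17799083  0.0290059 ] [-4.60742433  7.40042079  6.64696508] [-0.00977474  0.00568683 -0.99993606]
```

View pics/w17z.png

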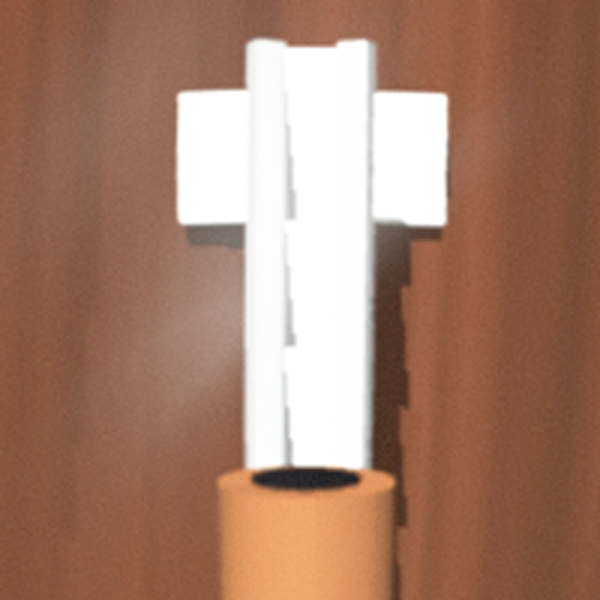

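View pics/t17z.png

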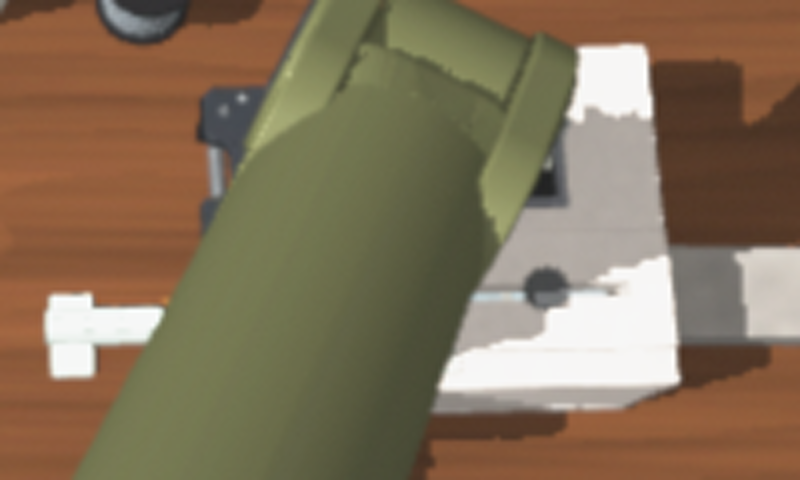

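```bash
python3 - <<'E'
from h import *
_,t=grab('top');_,c=grab('scene')
def knob(p,b):
    x0,y0,x1,y1=b;g=cv2.cvtColor(p['frame'],cv2.COLOR_RGB2GRAY)[y0:y1,x0:x1]
    m=(g<105).astype(np.uint8);n,l,st,cc=cv2.connectedComponentsWithStats(m);
    for i in range(1,n):
        if st[i,4]>15: print(st[i]+[x0,y0,0,0,0],cc[i]+[x0,y0])
    cv2.imwrite('pics/k%d.png'%p['shot'],cv2.resize(p['frame'][y0:y1,x0:x1],None,fx=12,fy=12,interpolation=cv2.INTER_CUBIC)[:,:,::-1])
knob(t,(455,230,480,255));knob(c,(205,222,232,242))
E
ls pics/k*
```

```text
[461 237  11   9  52] [465.51923077 240.36538462]
[214 229   9   7  50] [218.38 231.86]
pics/k41.png
pics/k42.png
```

Run:
```python
from h import *
_,t=grab('top');_,c=grab('scene')
a=ray(t,(241.3/480,466.3/640));b=ray(c,(231.9/480,218.6/640))
print(tri([a,b]),atz(a,.1),atz(b,.1))
# rail end in both
for X in [(0.5077,-.0655,.038),(.5139,-.2263,.044)]:print(px(t,np.array(X)),px(c,np.array(X)))
cv2.imwrite('pics/re.png',np.vstack([cv2.resize(q['frame'][y:y+45,x:x+100],None,fx=6,fy=6,interpolation=cv2.INTER_CUBIC) for q,x,y in((t,330,232),(c,235,235))])[:,:,::-1])
```

```text
(array([ 0.51573703, -0.31035093,  0.10109098]), np.float64(0.00020545253960665096)) [ 0.5159389  -0.31045462  0.1       ] [ 0.51431508 -0.3110304   0.1       ]
(np.float64(342.2806034567114), np.float64(249.85254351345893)) (np.float64(320.20777852737723), np.float64(254.61672754502013))
(np.float64(418.83996628646844), np.float64(247.26707703882346)) (np.float64(255.2250203725028), np.float64(251.21102256068116))
```

View pics/re.png

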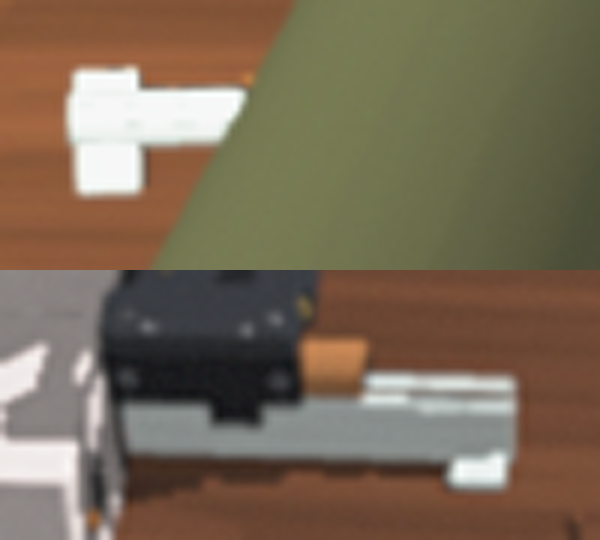

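>>> move_arm --series '[[[190,0,0,0,0,0,0],[150,0,0,0,0,0,0],[110,0,0,0,0,0,0],[110,0,0,0,0,0,0],[110,0,0,0,0.5,0,0],[110,0.01,0,0,0,0,0],[110,0.02,0,-0.01,0,0,0],[110,0,0,-0.03,0,0,0],[110,0,0,-0.05,0,0,0],[110,0,0,-0.05,0,0,0],[110,0,0,-0.05,0,0,0],[110,0,0,0,0,0,0]]]'

```text
clock: 23.08
position: [0.5134, -0.145, 0.2233]
orientation: [[-0.046, 0.999, -0.017], [0.999, 0.046, 0.001], [0.002, -0.017, -1.0]]
wrist_force: [-0.6, -0.5, -0.1]
finger_gap: 0.0499
```

Run:
```python
from h import *
s,p=grab('wrist','w18.png');_,t=grab('top');_,c=grab('scene')
print(s['position'],s['orientation'])
im=[cv2.resize(q['frame'][y:y+90,x:x+160],None,fx=5,fy=5,interpolation=cv2.INTER_CUBIC) for q,x,y in((t,330,205),(c,170,210))]
cv2.imwrite('pics/t18.png',im[0][:,:,::-1]);cv2.imwrite('pics/s18.png',im[1][:,:,::-1])
```

```text
[ 0.51344071 -0.14502468  0.22330331] [[-0.04576223  0.99880032 -0.01742816]
 [ 0.99895048  0.04578901  0.0011404 ]
 [ 0.00193705 -0.01735768 -0.99984747]]
```

View pics/w18.png

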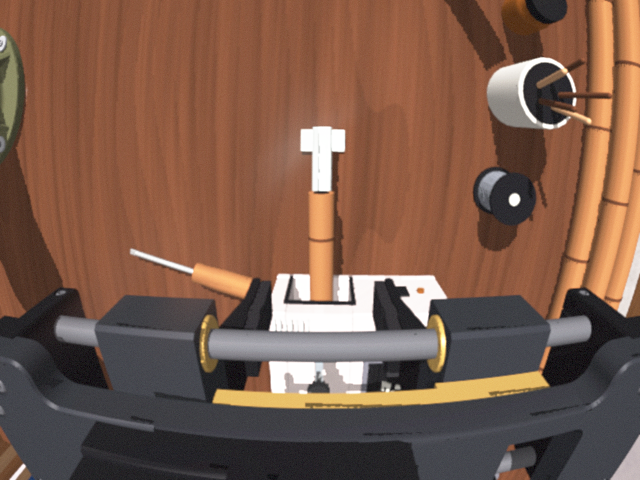

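View pics/s18.png

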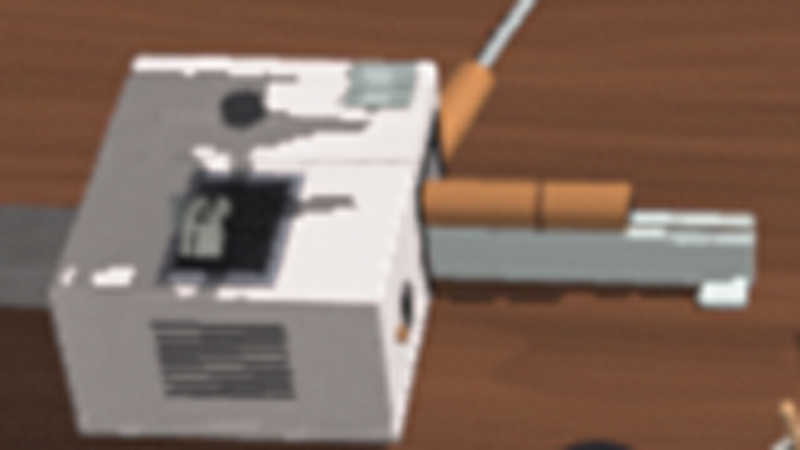

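Run:
```python
from h import *
plan([0.60,-0.385,0.22],Rt(np.radians(2.2)),0,6)
```

```text
[[0,-0.0408,0.0131,-0.0008,-0.25,-0.03,0.07],[0,-0.0407,0.0131,-0.0007,-0.25,-0.03,0.07],[0,-0.0407,0.0132,-0.0006,-0.25,-0.03,0.07],[0,-0.0407,0.0132,-0.0005,-0.25,-0.03,0.07],[0,-0.0407,0.0133,-0.0004,-0.25,-0.03,0.07],[0,-0.0407,0.0133,-0.0004,-0.25,-0.03,0.07]]
```

>>> move_arm --series '[[[0,-0.04,0.013,-0.002,-0.25,0,0],[0,-0.04,0.013,-0.002,-0.25,0,0],[0,-0.04,0.013,-0.002,-0.25,0,0],[0,-0.04,0.013,-0.002,-0.25,0,0],[0,-0.04,0.013,-0.002,-0.25,0,0],[0,-0.036,0.011,0,-0.25,0,0],[0,0,0,0,0,0,0],[0,0,0,0,0,0,0]]]'

```text
clock: 24.22
position: [0.5945, -0.3756, 0.206]
orientation: [[-0.05, 0.998, -0.026], [0.999, 0.05, 0.014], [0.016, -0.026, -1.0]]
wrist_force: [-0.2, 1.1, -0.2]
finger_gap: 0.0868
```

Run:
```python
from h import *
s,p=grab('wrist','w19.png');_,t=grab('top');_,c=grab('scene')
print(s['position'],s['orientation'])
np.save('w19.npy',np.array([s,p],dtype=object),allow_pickle=True)
im=[cv2.resize(q['frame'][y:y+45,x:x+60],None,fx=12,fy=12,interpolation=cv2.INTER_CUBIC) for q,x,y in((t,430,180),(c,190,235))]
cv2.imwrite('pics/t19.png',im[0][:,:,::-1]);cv2.imwrite('pics/s19.png',im[1][:,:,::-1])
for n in ['wheel_axis','timer']:
    for q in manip.pinpoint(n,p)[:2]: print(n,round(q['score'],2),np.round(np.array(q['centre'])*[480,640],1),np.round(atz(ray(p,q['centre'],s),.078),4))
```

```text
[ 0.59454255 -0.37561706  0.20598811] [[-0.04975248  0.99841329 -0.0263742 ]
 [ 0.99864     0.0501411   0.01428364]
 [ 0.0155834  -0.02562768 -0.99955009]]
wheel_axis 0.85 [115.8 335.6] [ 0.5972 -0.2835  0.078 ]Traceback (most recent call last):
  File "<stdin>", line 8, in <module>
ValueError: it knows: blow_piece, bound_piece, bound_piece_head, bound_piece_tail, brush_pot, carving_knife, holed_piece, lacquer_jar, lamp, mouth, rack, rail_end, stop_face, thread_spool, wheel_axis, whetstone
```

View pics/w19.png

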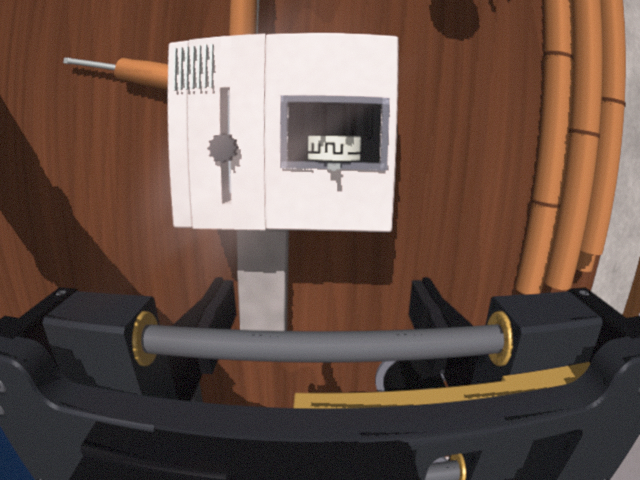

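View pics/s19.png

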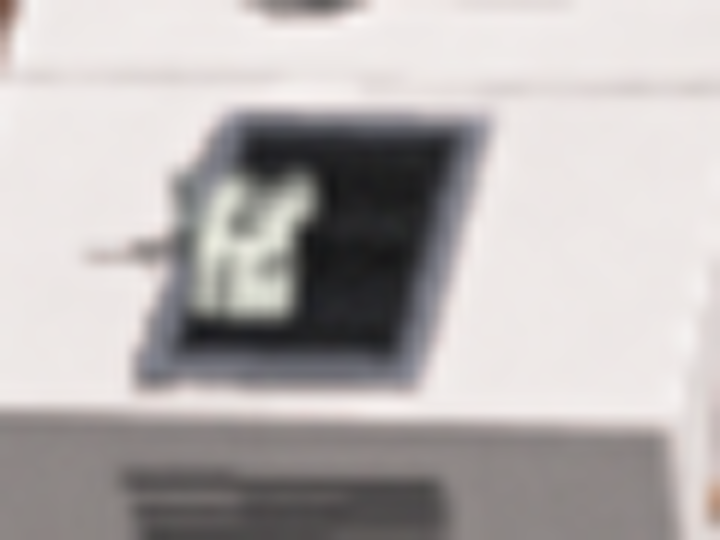

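Run:
```python
import cv2
f=cv2.imread('pics/w19.png')[85:185,270:400]
f=cv2.resize(f,None,fx=5,fy=5,interpolation=cv2.INTER_CUBIC);cv2.imwrite('pics/w19z.png',cv2.convertScaleAbs(f,alpha=1,beta=0))
g=cv2.imread('pics/w19.png')[125:180,295:372];g=cv2.rotate(cv2.resize(g,None,fx=9,fy=9,interpolation=cv2.INTER_CUBIC),cv2.ROTATE_90_COUNTERCLOCKWISE);cv2.imwrite('pics/w19r.png',g[:590])
```

```text
(no output)
```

View pics/w19z.png

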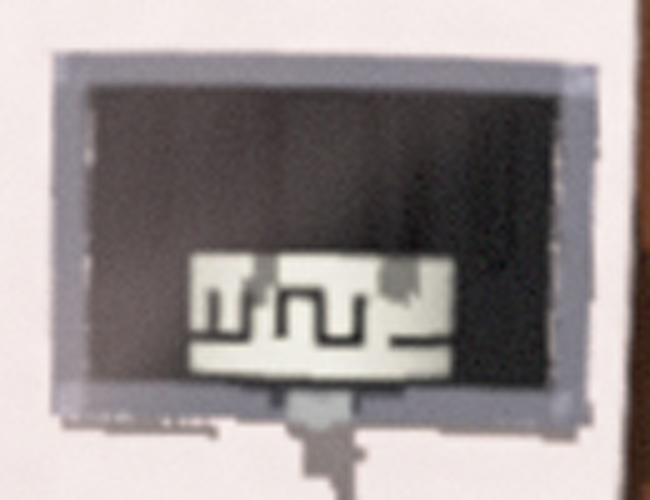

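View pics/w19r.png

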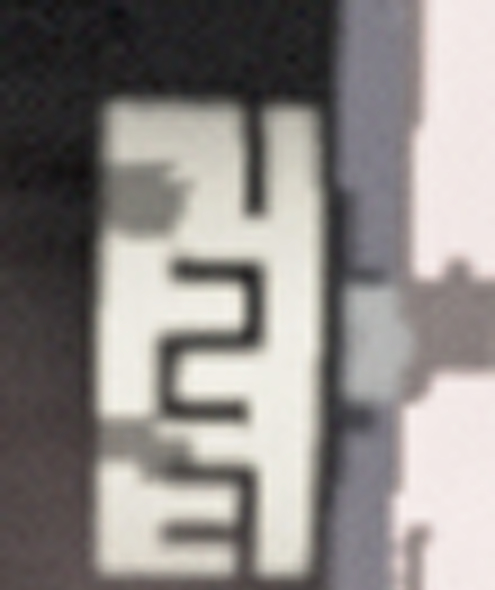

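Run:
```python
from h import *
s,p=np.load('w19.npy',allow_pickle=True)
def z(a,h): return np.round(atz(ray(p,((85+a[1]/5)/480,(270+a[0]/5)/640),s),h),4)
print('post',z((320,395),.114),z((320,410),.108))
print('drum front edge top',z((320,375),.104),'back edge',z((322,255),.104), 'l/r',z((190,315),.09),z((455,315),.09))
for a in [(55,55),(597,65),(590,425),(55,415),(90,88),(558,92),(550,385),(88,380)]: print('win',z(a,.095))
def w(a,h): return np.round(atz(ray(p,(a[1]/480,a[0]/640),s),h),4)
for a in [(169,42),(397,37),(391,231),(177,227)]: print('lampcorner',w(a,.095))
print('screw',w((222,148),.105))
```

```text
post [ 0.5976 -0.318   0.114 ] [ 0.5978 -0.3207  0.108 ]
drum front edge top [ 0.5975 -0.3161  0.104 ] back edge [ 0.5969 -0.2989  0.104 ] l/r [ 0.5778 -0.3092  0.09  ] [ 0.6173 -0.3069  0.09  ]
win [ 0.5566 -0.2711  0.095 ]
win [ 0.6355 -0.2681  0.095 ]
win [ 0.6381 -0.3216  0.095 ]
win [ 0.5587 -0.3246  0.095 ]
win [ 0.562  -0.2759  0.095 ]
win [ 0.63   -0.2726  0.095 ]
win [ 0.6317 -0.3161  0.095 ]
win [ 0.5635 -0.3192  0.095 ]
lampcorner [ 0.4654 -0.2256  0.095 ]
lampcorner [ 0.6389 -0.2208  0.095 ]
lampcorner [ 0.6447 -0.3683  0.095 ]
lampcorner [ 0.4736 -0.3746  0.095 ]
screw [ 0.516  -0.3101  0.105 ]
```

Run:
```python
from h import *
plan([0.622,-0.285,0.15],Rt(np.radians(2.2)),0,4)
```

```text
[[0,0.022,0.0082,0.0146,-0.33,-0.2,0.19],[0,0.0221,0.008,0.0146,-0.33,-0.2,0.19],[0,0.0222,0.0079,0.0145,-0.33,-0.2,0.19],[0,0.0222,0.0077,0.0145,-0.33,-0.2,0.19]]
```

>>> move_arm --series '[[[0,0.02,0.008,0.01,-0.33,-0.2,0.2],[0,0.022,0.008,0.0146,-0.33,-0.2,0.2],[0,0.022,0.008,0.0146,-0.33,-0.2,0.2],[0,0.018,0.006,0.01,-0.33,-0.2,0.2],[0,0,0,0,0,0,0],[0,0,0,0,0,0,0]]]'

```text
clock: 25.18
position: [0.6227, -0.2861, 0.1616]
orientation: [[-0.041, 0.999, 0.007], [0.999, 0.041, -0.0], [-0.001, 0.007, -1.0]]
wrist_force: [0.8, 0.2, 0.2]
finger_gap: 0.0866
```

Run:
```python
from h import *
s=manip.sense();print(s['position'],s['orientation'][:,1:])
plan([0.622,-0.285,0.125],Rt(np.radians(2.2)),0,1)
```

```text
[ 0.62266955 -0.28605801  0.16157097] [[ 9.99126419e-01  7.09158512e-03]
 [ 4.11867648e-02 -2.68520825e-04]
 [ 7.07450869e-03 -9.99974818e-01]]
[[0,0.0011,-0.0009,0.0366,0.41,0.03,0.16]]
```

>>> move_arm --series '[[[0,0.001,-0.0005,0.018,0.2,0,0.2],[0,0,-0.0005,0.015,0.2,0,0],[0,0,0,0,0,0,0],[0,0,0,0,0,0,0]]]'

```text
clock: 25.68
position: [0.6204, -0.2886, 0.1264]
orientation: [[-0.033, 0.999, -0.001], [0.999, 0.033, -0.002], [-0.002, -0.001, -1.0]]
wrist_force: [0.6, 0.3, -0.5]
finger_gap: 0.087
```

Run:
```python
from h import *
s,c=grab('scene');_,p=grab('wrist','w20.png');print(s['position'],s['orientation'][:,1:])
cv2.imwrite('pics/s20.png',cv2.resize(c['frame'][200:310,170:280],None,fx=5.4,fy=5.4,interpolation=cv2.INTER_CUBIC)[:,:,::-1])
plan([0.622,-0.285,0.106],Rt(np.radians(2.2)),0,1)
for X in [(.597-.0434*0,-.286,.112)]:print(px(c,np.array(X)))
```

```text
[ 0.62036145 -0.28862602  0.12638508] [[ 9.99452803e-01 -9.43495605e-04]
 [ 3.30613491e-02 -2.33612126e-03]
 [-1.02021789e-03 -9.99996826e-01]]
[[0,0.0034,0.0016,0.0206,-0.04,0.13,-0.29]]
(np.float64(220.41302684334192), np.float64(250.60457043059736))
```

View pics/s20.png

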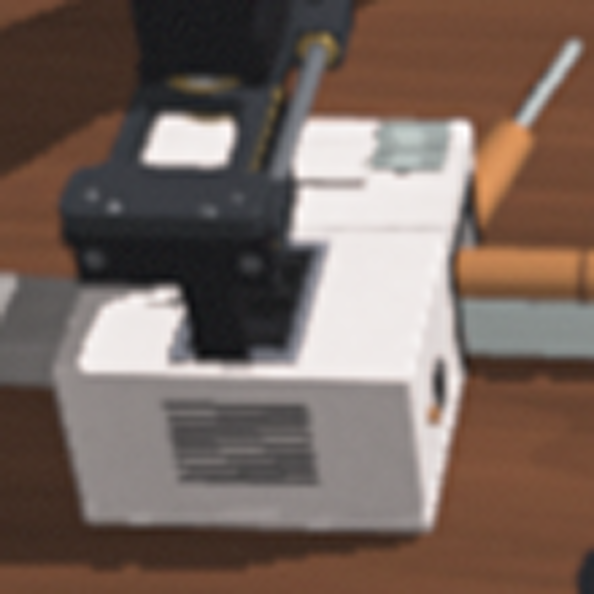

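View pics/w20.png

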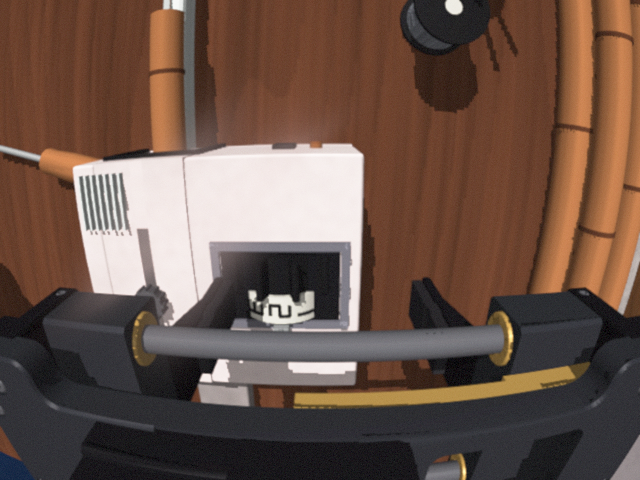

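Run:
```python
import cv2
f=cv2.imread('pics/w20.png')[235:345,195:365]
cv2.imwrite('pics/w20z.png',cv2.resize(cv2.convertScaleAbs(f,alpha=2.2,beta=10),None,fx=4.5,fy=4.5,interpolation=cv2.INTER_CUBIC))
```

```text
(no output)
```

View pics/w20z.png

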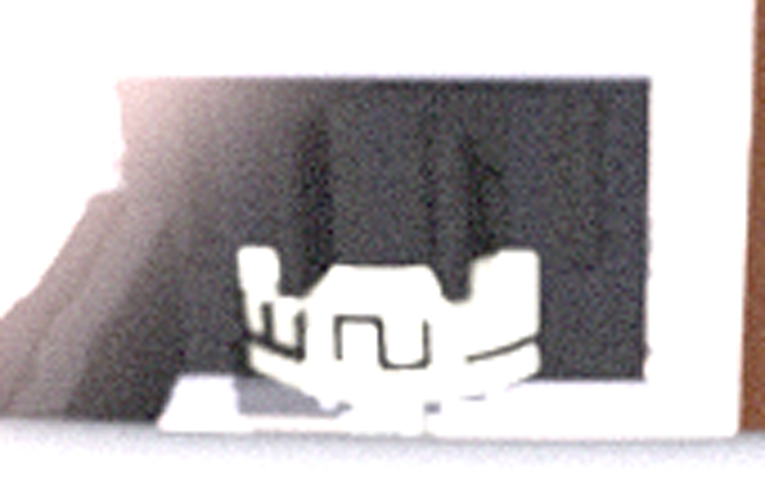

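>>> move_arm --series '[[[0,0.001,0,0.009,0,0.1,-0.3],[0,0.001,0,0.009,0,0,0],[0,0,0,0,0,0,0],[0,0,0,0,0,0,0]]]'

```text
clock: 26.28
position: [0.6208, -0.2862, 0.1078]
orientation: [[-0.039, 0.999, 0.0], [0.999, 0.039, -0.0], [-0.001, 0.0, -1.0]]
wrist_force: [-0.4, -0.2, 0.0]
finger_gap: 0.0869
```

```bash
cat >> h.py <<'E'
def whl(n):
    s,p=grab('wrist',n+'.png')
    f=p['frame'][200:345,195:365,::-1];cv2.imwrite('pics/%sz.png'%n,cv2.resize(cv2.convertScaleAbs(f,alpha=1.8,beta=10),None,fx=4,fy=4,interpolation=cv2.INTER_CUBIC))
    P=s['position'];print(P,s['orientation'][:,2].round(3),'face X mm',1000*(P[0]-s['finger_gap']/2-.597),'Z',1000*(P[2]-.078),s['wrist_force'].round(1))
    return s,p
E
python3 -c "
from h import *
whl('w21')"
```

```text
[ 0.62075328 -0.28623597  0.10777425] [ 0. -0. -1.] face X mm -19.70253742497208 Z 29.774252499540367 [-0.4 -0.2  0. ]
```

View pics/w21z.png

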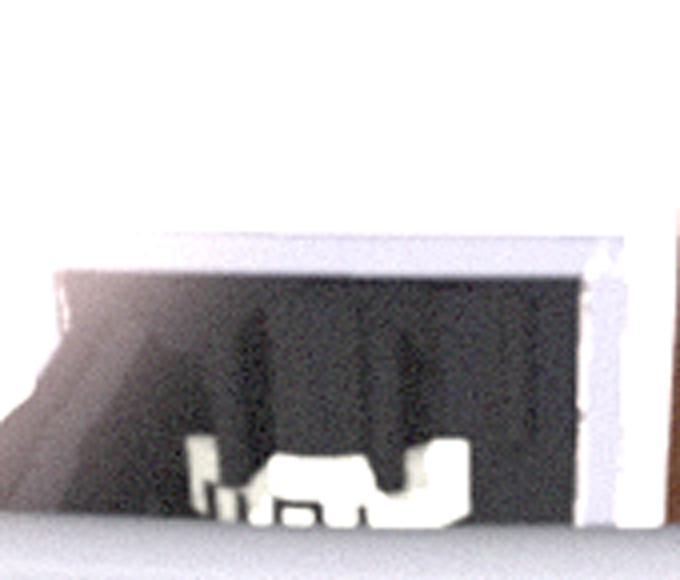

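>>> move_arm --series '[[[0,0,0.003,0.003,0,0,0],[0,0,0.004,0,0,0,0],[0,0,0.004,0,0,0,0],[0,0,0.003,0,0,0,0],[0,0,0,0,0,0,0]]]'

```text
clock: 26.95
position: [0.6345, -0.2861, 0.1051]
orientation: [[-0.039, 0.999, -0.002], [0.999, 0.039, -0.0], [-0.0, -0.002, -1.0]]
wrist_force: [-1.4, 0.6, 0.5]
finger_gap: 0.0869
```

```bash
python3 -c "
from h import *
whl('w22')"
```

```text
[ 0.63453885 -0.28610653  0.10513657] [-0.002 -0.    -1.   ] face X mm -5.90695628811011 Z 27.136574281846045 [-1.4  0.6  0.5]
```

View pics/w22z.png

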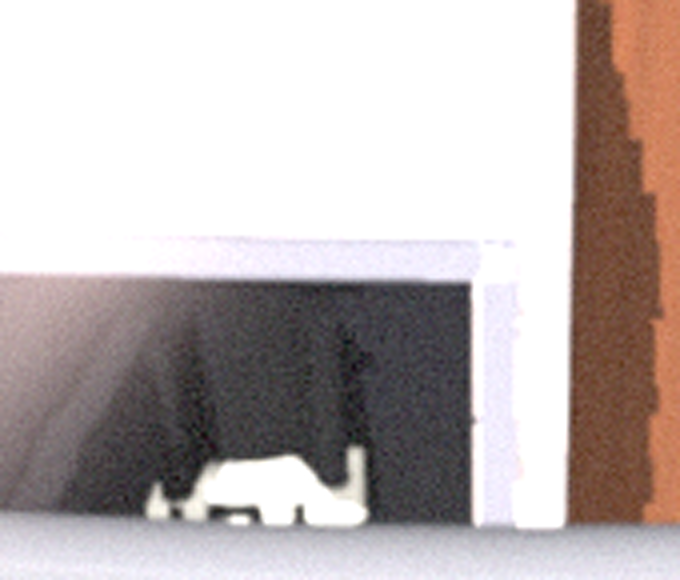

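>>> move_arm --series '[[[0,0,0.004,0,0,0,0],[0,0,0.004,0,0,0,0],[0,0,0,0,0,0,0]]]'

```text
clock: 27.38
position: [0.6441, -0.2854, 0.1051]
orientation: [[-0.039, 0.999, -0.0], [0.999, 0.039, -0.0], [-0.0, -0.0, -1.0]]
wrist_force: [-0.0, 0.3, 0.2]
finger_gap: 0.0869
```

```bash
python3 -c "
from h import *
whl('w23')"
```

```text
[ 0.64409792 -0.28541587  0.10507838] [-0. -0. -1.] face X mm 3.647886105748954 Z 27.07838479892928 [-0.   0.3  0.2]
```

View pics/w23z.png

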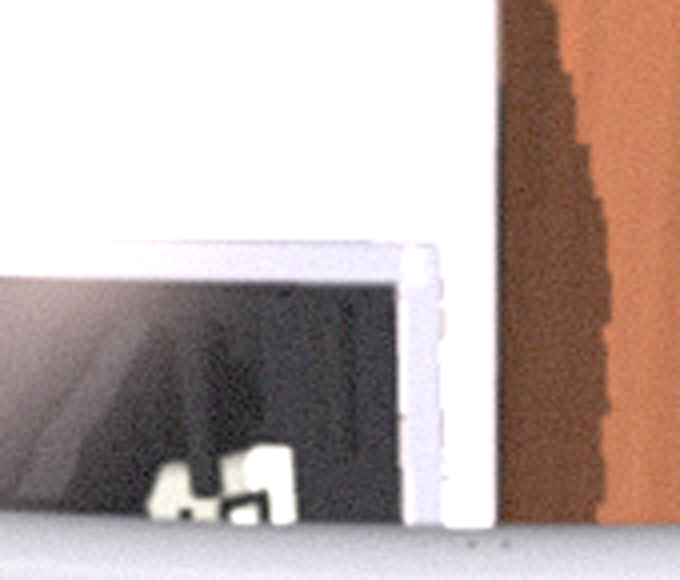

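>>> move_arm --series '[[[0,0,0,-0.009,0,0,0],[0,0,0,-0.009,0,0,0],[0,0,-0.008,0,0,0,0],[0,0,-0.008,0,0,0,0],[0,0,-0.006,0,0,0,0],[0,0,0,0,0,0,0],[0,0,0,0,0,0,0]]]'

```text
clock: 28.3
position: [0.6199, -0.2867, 0.1249]
orientation: [[-0.038, 0.999, 0.001], [0.999, 0.038, -0.0], [-0.0, 0.001, -1.0]]
wrist_force: [0.3, -0.6, 0.1]
finger_gap: 0.087
```

```bash
python3 -c "
from h import *
whl('w24')"
```

```text
[ 0.6199354  -0.28666149  0.12488238] [ 0.001 -0.    -1.   ] face X mm -20.582378011577475 Z 46.8823780263704 [ 0.3 -0.6  0.1]
```

View pics/w24z.png

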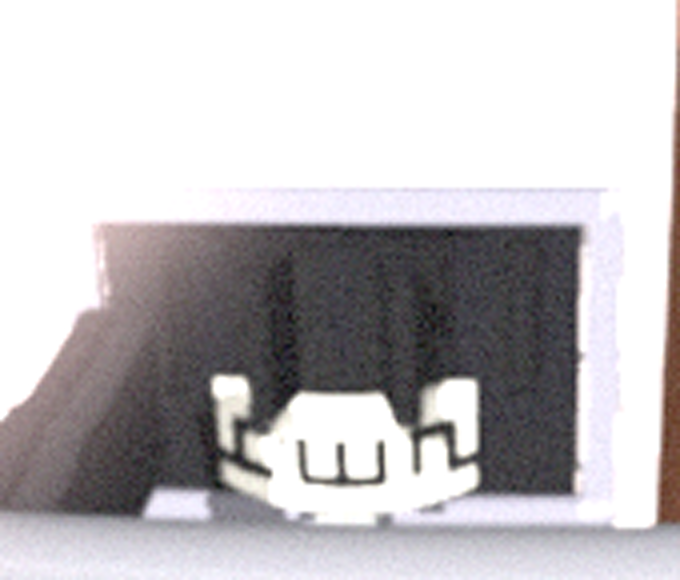

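The wheel now reads 3, with 2 to its right and 4 to its left. I'll repeat the same push for 4.

>>> move_arm --series '[[[0,0,0,0.009,0,0,0],[0,0,0,0.009,0,0,0],[0,0,0,0,0,0,0],[0,0,0.003,0,0,0,0],[0,0,0.004,0,0,0,0],[0,0,0.004,0,0,0,0],[0,0,0.003,0,0,0,0],[0,0,0,0,0,0,0]]]'

```text
clock: 29.35
position: [0.6338, -0.2863, 0.105]
orientation: [[-0.038, 0.999, -0.003], [0.999, 0.038, -0.0], [0.0, -0.003, -1.0]]
wrist_force: [-1.3, 0.7, 0.4]
finger_gap: 0.0874
```

```bash
python3 -c "
from h import *
s=manip.sense();P=s['position'];print(P,1000*(P[0]-s['finger_gap']/2-.597),1000*(P[2]-.078),s['wrist_force'])"
```

```text
[ 0.63382912 -0.2862627   0.10503487] -6.880327394023666 27.034870864948047 [-1.30503732  0.71251463  0.41407163]
```

>>> move_arm --series '[[[0,0,0.004,0,0,0,0],[0,0,0.0045,0,0,0,0],[0,0,0,0,0,0,0]]]'

```text
clock: 29.72
position: [0.6441, -0.2856, 0.1051]
orientation: [[-0.039, 0.999, -0.001], [0.999, 0.039, -0.0], [-0.0, -0.001, -1.0]]
wrist_force: [-1.2, -1.0, -0.6]
finger_gap: 0.0873
```

>>> move_arm --series '[[[0,0,0,-0.009,0,0,0],[0,0,0,-0.009,0,0,0],[0,0,-0.008,0,0,0,0],[0,0,-0.008,0,0,0,0],[0,0,-0.006,0,0,0,0],[0,0,0,0,0,0,0],[0,0,0,0,0,0,0]]]'

```text
clock: 30.6
position: [0.6204, -0.2867, 0.1249]
orientation: [[-0.038, 0.999, 0.001], [0.999, 0.038, -0.0], [-0.0, 0.001, -1.0]]
wrist_force: [0.5, -0.3, -0.3]
finger_gap: 0.0874
```

```bash
python3 -c "
from h import *
whl('w25')"
```

```text
[ 0.6204238  -0.28670647  0.12485798] [ 0.001 -0.    -1.   ] face X mm -20.26053627514679 Z 46.85797926864213 [ 0.5 -0.3 -0.3]
```

View pics/w25z.png

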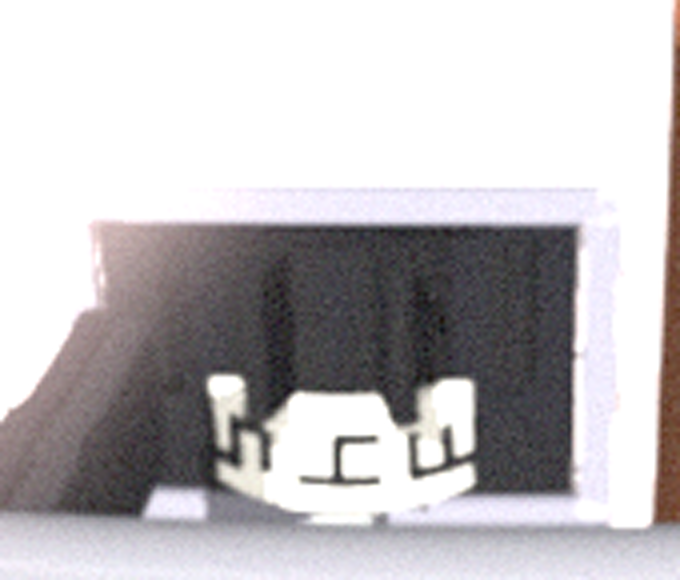

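It now shows 4. One more push.

>>> move_arm --series '[[[0,0,0,0.009,0,0,0],[0,0,0,0.009,0,0,0],[0,0,0,0,0,0,0],[0,0,0.003,0,0,0,0],[0,0,0.004,0,0,0,0],[0,0,0.004,0,0,0,0],[0,0,0.003,0,0,0,0],[0,0,0,0,0,0,0]]]'

```text
clock: 31.65
position: [0.6344, -0.2863, 0.105]
orientation: [[-0.038, 0.999, -0.003], [0.999, 0.038, -0.0], [-0.0, -0.003, -1.0]]
wrist_force: [-0.8, -0.5, -0.2]
finger_gap: 0.0868
```

>>> move_arm --series '[[[0,0,0.004,0,0,0,0],[0,0,0.004,0,0,0,0],[0,0,0,0,0,0,0]]]'

```text
clock: 32.02
position: [0.6442, -0.2857, 0.1051]
orientation: [[-0.039, 0.999, -0.0], [0.999, 0.039, -0.0], [-0.0, -0.0, -1.0]]
wrist_force: [0.7, -0.7, -0.2]
finger_gap: 0.087
```

>>> move_arm --series '[[[0,0,0,-0.009,0,0,0],[0,0,0,-0.009,0,0,0],[0,0,-0.008,0,0,0,0],[0,0,-0.008,0,0,0,0],[0,0,-0.006,0,0,0,0],[0,0,0,0,0,0,0],[0,0,0,0,0,0,0]]]'

```text
clock: 32.9
position: [0.6204, -0.2868, 0.1248]
orientation: [[-0.038, 0.999, 0.001], [0.999, 0.038, -0.0], [-0.0, 0.001, -1.0]]
wrist_force: [-0.1, 0.1, 0.6]
finger_gap: 0.087
```

```bash
python3 -c "
from h import *
whl('w26')"
```

```text
[ 0.62044706 -0.28677313  0.12482834] [ 0.001 -0.    -1.   ] face X mm -20.051557815229494 Z 46.828339695811444 [-0.1  0.1  0.6]
```

View pics/w26z.png

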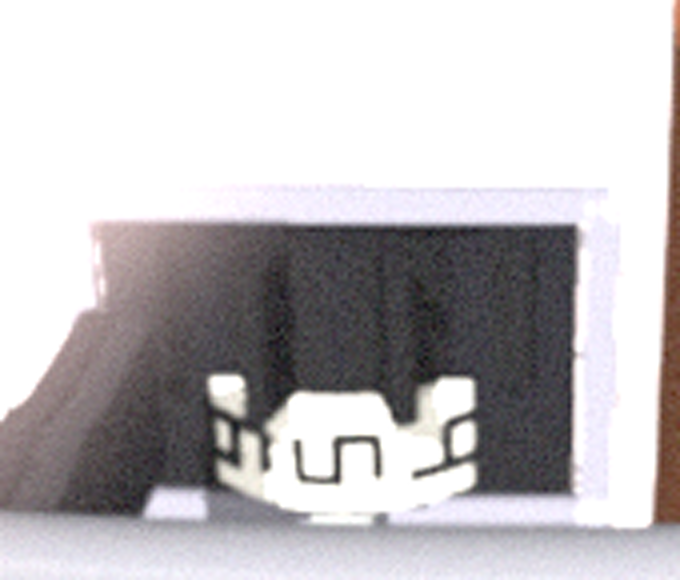

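>>> move_arm --series '[[[0,0,0,-0.03,0,0,0],[0,0,0,-0.04,0,0,0],[0,0,-0.03,-0.02,0,0,0],[0,0.0,-0.04,0,0,0,0],[0,0,0,0,0,0,0],[0,0,0,0,0,0,0]]]'

```text
clock: 33.7
position: [0.5506, -0.2887, 0.2166]
orientation: [[-0.041, 0.999, 0.0], [0.999, 0.041, -0.001], [-0.001, 0.0, -1.0]]
wrist_force: [-0.3, 0.8, -0.8]
finger_gap: 0.0873
```

Run:
```python
from h import *
s,p=grab('wrist','w27.png');_,t=grab('top','t27.png');_,c=grab('scene','s27.png');print(s['position'])
np.save('w27.npy',np.array([s,p],dtype=object),allow_pickle=True)
```

```text
[ 0.55057472 -0.28873229  0.21664305]
```

View pics/w27.png

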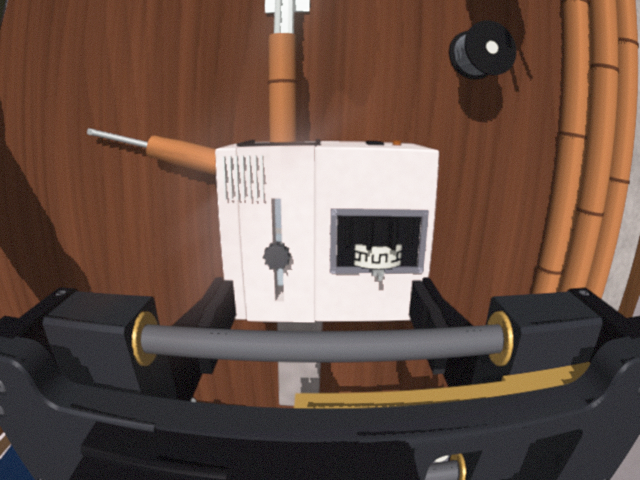

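View pics/s27.png

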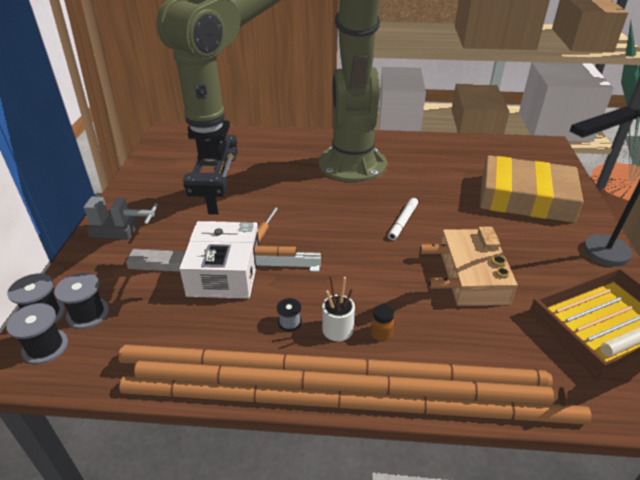

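View pics/t27.png

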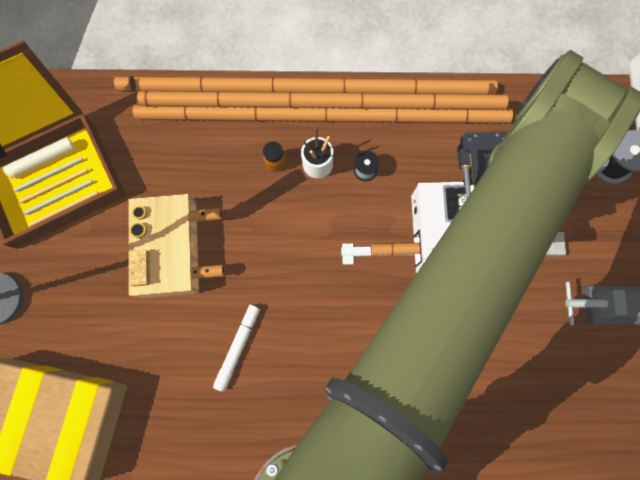

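Run:
```python
from h import *
s,p=np.load('w27.npy',allow_pickle=True)
im=np.hstack([cv2.resize(p['frame'][y:y+50,x:x+50],None,fx=8,fy=8,interpolation=cv2.INTER_CUBIC) for x,y in((258,8),(253,232))]);cv2.imwrite('pics/w27z.png',im[:,:,::-1])
for rt in (33,34,35):
    a=atz(ray(p,(rt/480,283/640),s),.056);b=atz(ray(p,(256/480,278/640),s),.105);print(rt,a,b,np.linalg.norm((a-b)[:2]))
```

```text
33 [ 0.51076707 -0.12586143  0.056     ] [ 0.5167439  -0.30831888  0.105     ] 0.1825553088598929
34 [ 0.51081025 -0.12678389  0.056     ] [ 0.5167439  -0.30831888  0.105     ] 0.18163193132784183
35 [ 0.51085321 -0.12770514  0.056     ] [ 0.5167439  -0.30831888  0.105     ] 0.1807097779429024
```

View pics/w27z.png

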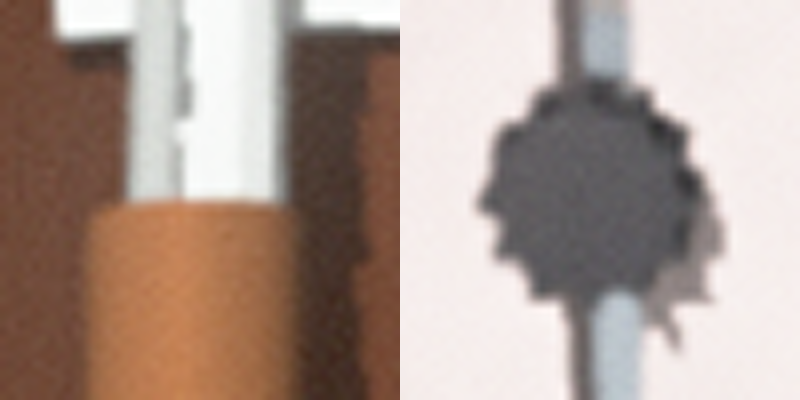

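```bash
python3 - <<'E'
import cv2,numpy as np
for n,b in (('scene0',(205,222,232,242)),('s27',(205,222,232,242)),('s9',(205,222,232,242)),('top0',(455,230,480,255)),('t9',(455,230,480,255)),('t17',None)):
    if b is None: continue
    x0,y0,x1,y1=b;g=cv2.cvtColor(cv2.imread('pics/%s.png'%n),cv2.COLOR_BGR2GRAY)[y0:y1,x0:x1]
    k,l,st,cc=cv2.connectedComponentsWithStats((g<105).astype(np.uint8))
    print(n,[(st[i].tolist(),cc[i].round(1)+[x0,y0]) for i in range(1,k) if st[i,4]>20])
E
python3 - <<'E'
from h import *
s=manip.sense();print(s['clock'],s['dq'].round(3))
print(manip.finish_job())
E
```

```text
scene0 [([9, 7, 8, 6, 38], array([217.7, 231.7]))]
s27 [([9, 7, 8, 6, 38], array([217.7, 231.7]))]
s9 [([9, 7, 8, 7, 41], array([217.7, 232. ]))]
top0 []
t9 []
33.85 [ 0.     0.004 -0.001  0.     0.     0.     0.001]
the job is handed in; nothing more can be done
None
```

I drew the bound piece out of the middle bay in two pulls, laid it on the lamp's rail and slid it in, bound end first, until it met the depth stop. I then rolled the timer wheel from 2 to 5 in three single clicks, moved the arm clear and handed the job in at 33.9 s.

**Last checks**
- **Contact:** the piece stopped moving while the force along the rail rose to about 9 N, well under the stop's 35 N.
- **Stop setting:** the clamp screw sits at exactly the same pixels in the scene camera's first and last pictures, so the stop shows no sign of having moved.
- **Timer:** the number at the index post reads 5, with 4 and 6 on either side of it.
- **Surroundings:** by eye, the other two flute pieces and the bench things look to be where they were. The gripper is open and touches nothing.

**Disagreement:** the last wrist picture gives about 182 mm from the piece's plain end to the clamp screw, where 185 mm is expected. That would put the bound end about 3 mm past the stop's face. Earlier measurements put it within about 1 mm of the face, and the screw had not moved. I took the difference as camera calibration error plus my own reading of the pixels (the calibration alone is good to about 2 mm), and did not correct for it.

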